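# Change over the swab cases in the incubator block

### The arm

A 6-joint arm with a two-finger parallel gripper is mounted at the origin on the work surface. World frame = base frame: x ahead of the robot, y to its left, z up, the work surface at z = 0. Lengths are in m, angles in rad, forces in N, time in s.
With the tool pointing down it reaches from about 0.35 to 0.975 m from the base axis. Payload 17.4 kg.
Tool frame: the origin (TCP) lies between the finger pads; the fingertips stand 14 mm ahead of it and the grasp point (between the pads) lies 5 mm behind it; z points along the fingers, y is the line along which they close (so a half turn about z gives the same grasp; the last joint's range is limited). The gripper opens to 85 mm and grips with 20 to 120 N. Pads are 22 mm wide; open, the fingers measure 114 mm over their backs; the gripper's body (76 mm by 85 mm) begins 54 mm behind the grasp point. The pads swing forward as they close: fully open they stand 13 mm farther back than shut.
Start: joints at [1.23, 0.116, 1.442, -0, 1.584, -0.038], TCP at [0.201, 0.644, 0.245] pointing down, gripper open.
Joint ranges: [-2.83, 2.83], [-0.83, 2.19], [0.07, 2.5], [-1.14, 4.28], [0.01, 3], [-2.97, 2.97]. Speed limits (rad/s): [1.89, 1.89, 2.22, 3.14, 3.14, 3.14].

### API

Orientations are given as a unit quaternion [x, y, z, w].
In Python, from workcell import manip gives the robot as it stands.
- The arm moves only by the shell command python3 drive.py 'ROWS' [FORCE]. ROWS is rows parted by semicolons, their numbers by spaces, 1 to 5 of them, each of 5 numbers: dx, dy, dz in m, then a turn about the tool's z in rad, then the finger opening in m; each row shifts and turns the commanded pose from where the row before left it, along the tool's axes as they then stand; what a row does not reach is not made up. A row lasts 1/12 s, in which the tool goes at most 0.0417 m and 0.125 rad, less where a joint would pass 70% of its speed; a pose out of reach is approached as far as the arm can. The fingers move at their own pace and stop on an object; FORCE is the grip in N (left out, the last holds). Time passes only in rows, so rows that do not move let the fingers close. It prints the time, the measured TCP pose, the force, the opening and the grip force at its end.
- manip.sense(): the state, without advancing time (a new reading comes with each control period).
- manip.read_camera(name): name is "scene" or "top" or "wrist"; returns the picture (420x560x3 uint8, red, green, blue); there is no depth.
- manip.camera_params(name): a dict with "intrinsics" (3x3 intrinsics, pixels), "eye" and "rotation" of the camera in the world; the wrist camera has in their place "mount" (4x4, takes a point from camera to tool coordinates, whose origin is the TCP and whose axes are the flange's). Camera axes: x right, y up, looking along -z (the intrinsics and any distortion apply to the point x, -y, -z); pixel columns grow to the right and rows downward; lengths in m; the calibration is good to about 2 mm. A picture is of the moment at which its call begins: read the wrist's pose just before it. camera_params takes no time and is no camera call.
- manip.job_done(): hands the job in; it is judged then, once.
The state is a dict: "clock": time; "joints": joint angles; "dq": joint speeds; "joint_torque": joint torques, N m; "position": TCP position; "tool_rot": TCP orientation; "ft_force": force on the tool from outside, world axes, zero at the start; "wrist_torque": the same for the moment, N m; "finger_gap": finger opening in m; "grasp_force": force on a finger pad.
Only numpy, scipy, OpenCV 4.12 (cv2) and the standard library are available. Lean on these libraries where they do the work, as an engineer would, in place of code of your own. Each camera call takes 0.05 s, during which the arm holds its last target. There are 200 camera calls.

### The job

Take every used green-capped swab case out of the incubator block and put it in the green basket, and stand every fresh case lying on the bench, cap up and all the way down, in a cell of the bay whose colour tag matches its cap. When all are in place, push the red start lever fully over, away from you. Leave the culture dishes where they are.

Things in the scene. Friction and masses are not known exactly. Their poses are not given: they have to be found in the camera images.
- incubator: Bench-top incubator block, fixed: white plinth 180 x 250 mm, 20 mm high, with two aluminium bays (96 x 34 mm, top 105 mm above the table; centres at x = 0, y = +30 and +105 mm) and a red start lever. Origin at table level; x along the bays, away from the robot (within 0.25 rad), y left, z up. Each bay has three open-topped cells in a row along x, one case per cell.
- tag_blue: Blue colour tag, a 36 mm square sloping plate on a white block, 35 mm high, fixed on the plinth at the far end (+x) of the bay that takes the blue-capped cases. The tags change places from start to start. Origin under the block's centre, 80 mm along the incubator's +x from its bay's centre; axes as the incubator's.
- tag_orange: Orange colour tag, the same shape, at the far end of the bay that takes the orange-capped cases.
- bay_blue (a point): Centre of the floor of the middle cell of the bay with the blue tag, 20 mm above the table; axes as the incubator's. The other cell centres are 31 mm along x either way. Cells are 28 x 28 mm inside, 85 mm deep, walls 3 mm, so a seated case sticks out 35 mm (top 140 mm above the table).
- bay_orange (a point): Same, for the bay with the orange tag.
- start_lever (a joint): Angle of the red start lever (rad): 0 leaning 0.5 rad towards the robot (off), 1.0 leaning 0.5 rad away from it (on, its stop); starts between 0 and 0.2; light, and stays where it is left.
- start_lever_tip (a point): Centre of the red knob at the top of the start lever, which stands at the incubator's right (y = -55 mm, x = 0 on the plinth); 80 mm from its hinge, which is 42 mm above the table; knob diameter 26 mm, rod 10 mm. It swings along the incubator's x axis, away from the robot to switch on.
- basket: Green open basket for used cases, fixed, 155 x 155 mm outside, 55 mm high, walls and floor 4 mm. Origin under its centre, z up.
- blue1: Fresh swab case with a blue cap: white square stick 120 mm long, 18 x 18 mm, about 30 g, lying on the bench, cap end roughly towards the robot's right (-y). Origin at its centre, x axis along it towards the cap (the cap is the last 36 mm). May be absent.
- orange1: Fresh swab case with an orange cap: white square stick 120 mm long, 18 x 18 mm, about 30 g, lying on the bench, cap end roughly towards the robot's right (-y). Origin at its centre, x axis along it towards the cap (the cap is the last 36 mm). May be absent.
- blue2: Fresh swab case with a blue cap: white square stick 120 mm long, 18 x 18 mm, about 30 g, lying on the bench, cap end roughly towards the robot's right (-y). Origin at its centre, x axis along it towards the cap (the cap is the last 36 mm). May be absent.
- orange2: Fresh swab case with an orange cap: white square stick 120 mm long, 18 x 18 mm, about 30 g, lying on the bench, cap end roughly towards the robot's right (-y). Origin at its centre, x axis along it towards the cap (the cap is the last 36 mm). May be absent.
- blue3: Fresh swab case with a blue cap: white square stick 120 mm long, 18 x 18 mm, about 30 g, lying on the bench, cap end roughly towards the robot's right (-y). Origin at its centre, x axis along it towards the cap (the cap is the last 36 mm). May be absent.
- orange3: Fresh swab case with an orange cap: white square stick 120 mm long, 18 x 18 mm, about 30 g, lying on the bench, cap end roughly towards the robot's right (-y). Origin at its centre, x axis along it towards the cap (the cap is the last 36 mm). May be absent.
- used1_mid (a point): Middle of a used swab case with a green cap, same size as the fresh (120 mm long, 18 x 18 mm), standing cap up in a cell of the incubator at the start. z axis along it towards the cap, whose top is 60 mm from this point. May be absent.
- used2_mid (a point): Middle of a used swab case with a green cap, same size as the fresh (120 mm long, 18 x 18 mm), standing cap up in a cell of the incubator at the start. z axis along it towards the cap, whose top is 60 mm from this point. May be absent.
- used3_mid (a point): Middle of a used swab case with a green cap, same size as the fresh (120 mm long, 18 x 18 mm), standing cap up in a cell of the incubator at the start. z axis along it towards the cap, whose top is 60 mm from this point. May be absent.
- dish_a: Bystander, loose: culture dish with amber agar, diameter 90 mm, 16 mm high. Origin under its centre. Leave it alone.
- dish_b: Bystander, loose: second culture dish, same size. Origin under its centre. Leave it alone.
- dish_stack: Bystander, loose: stack of seven culture dishes, diameter 90 mm, 112 mm high. Origin under its centre. Leave it alone.

How it is judged:
By the outcome, as a careful person would: the job done as asked, in the order asked, and still so for the second after the job is handed in, with the robot touching nothing.
Of blue1, orange1, blue2, orange2, blue3, orange3 only 4 to 6 are there at a start; the rules pass over those that are not, and their reading is None.
Of used1, used2, used3 only 1 to 2 are there at a start; the rules pass over those that are not, and their reading is None.
At some moment in a run one of blue1, orange1, blue2, orange2, blue3, orange3 may be knocked a few centimetres aside while the robot is not near it.
It also fails if it takes over 210 s, if anything falls off the work surface, if the arm or the gripper's body presses on something with over 40 N, if the wrist force passes 120 N, or if a joint passes its speed limit or range.

## Working session

There is one attempt and no reset: what is moved stays moved. The work goes in short steps, Python scripts to look and compute and a shell command to move; the robot and the scene stay as the last step left them, time stands still between calls to the robot, and variables do not carry over. Pictures are saved under pics/ and viewed, at most 14 in all, crops included, and the job is handed in when it is done.

```bash
ls; mkdir -p pics; python3 - <<'E'
from workcell import manip
import cv2
print(manip.sense())
for n in ("scene","top","wrist"):
    print(n,manip.camera_params(n)); im=manip.read_camera(n); cv2.imwrite(f"pics/{n}0.png",im[:,:,::-1])
E
```

```text
drive.py
pics
workcell.py
5 drive.py
{'clock': 0.0, 'joints': array([ 1.23019407e+00,  1.16489043e-01,  1.44227102e+00, -2.32848230e-05,
        1.58400404e+00, -3.78173729e-02]), 'dq': array([-0.00096411, -0.00052838,  0.00158884,  0.00079957,  0.00037461,
        0.00035679]), 'joint_torque': array([-7.17848288e-04, -7.31978989e+01, -6.32495785e+01, -1.41767409e-04,
        6.33102041e-03, -2.24765017e-06]), 'position': array([0.20123773, 0.64411865, 0.24455653]), 'tool_rot': array([ 1.50814913e-01,  9.88561844e-01, -5.77461244e-04, -9.87311232e-05]), 'ft_force': array([-0.3436792 , -0.36716747, -0.140778  ]), 'wrist_torque': array([-0.02731155,  0.02968504, -0.00486733]), 'grasp_force': 0.0, 'finger_gap': 0.08530644366985664}
scene {'intrinsics': array([[380.54935999,   0.        , 280.60357505],
       [  0.        , 380.54935999, 209.19010957],
       [  0.        ,   0.        ,   1.        ]]), 'eye': array([1.01682373, 0.44694186, 0.73773742]), 'rotation': array([0.14275982, 0.33407235, 0.86224004, 0.35292691])}
top {'intrinsics': array([[416.9246586 ,   0.        , 271.58407553],
       [  0.        , 416.9246586 , 203.31415301],
       [  0.        ,   0.        ,   1.        ]]), 'eye': array([0.42097413, 0.02946179, 0.9748484 ]), 'rotation': array([ 0.06682127, -0.06368679, -0.70134578,  0.70681893])}
wrist {'intrinsics': array([[313.89648582,   0.        , 277.73923606],
       [  0.        , 313.89648582, 206.57598955],
       [  0.        ,   0.        ,   1.        ]]), 'mount': array([[ 8.45646944e-05,  9.58824543e-01,  2.83999100e-01,
         7.23951029e-02],
       [ 9.99999859e-01, -2.29940986e-04,  4.78552145e-04,
        -1.47299777e-03],
       [ 5.24150575e-04,  2.83999019e-01, -9.58824427e-01,
        -1.29312460e-01],
       [ 0.00000000e+00,  0.00000000e+00,  0.00000000e+00,
         1.00000000e+00]])}
```
View pics/top0.png

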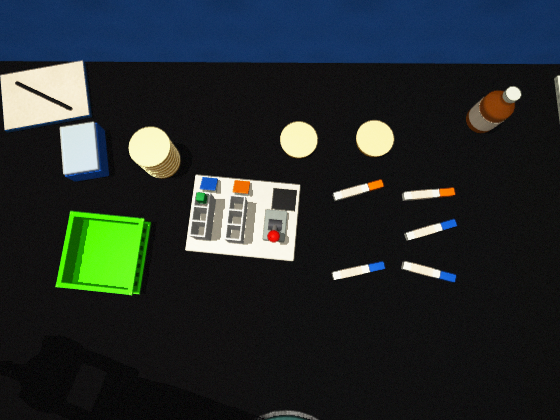

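View pics/scene0.png

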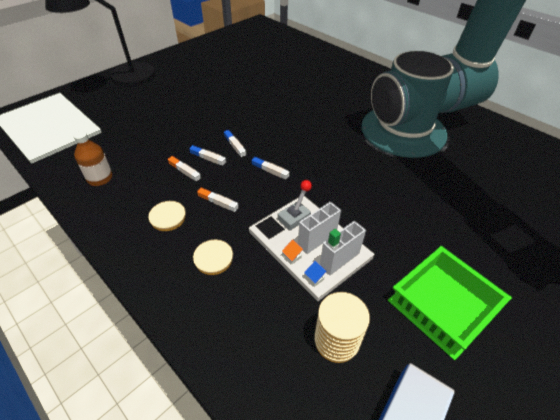

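```bash
cat > h.py <<'E'
import numpy as np, cv2
from scipy.spatial.transform import Rotation as Ro
from workcell import manip
def cam(name):
    p=manip.camera_params(name); K=p["intrinsics"]
    if name=="wrist":
        s=manip.sense(); T=np.eye(4); T[:3,:3]=Ro.from_quat(s["tool_rot"]).as_matrix(); T[:3,3]=s["position"]
        M=T@p["mount"]; R,e=M[:3,:3],M[:3,3]
    else: R,e=Ro.from_quat(p["rotation"]).as_matrix(),p["eye"]
    return K,R,e
def shot(name,fn=None):
    c=cam(name); im=manip.read_camera(name)
    if fn: cv2.imwrite(f"pics/{fn}.png",im[:,:,::-1])
    return im,c
def ray(c,uv):
    K,R,e=c; uv=np.atleast_2d(np.asarray(uv,float))
    d=np.c_[(uv[:,0]-K[0,2])/K[0,0],-(uv[:,1]-K[1,2])/K[1,1],-np.ones(len(uv))]@R.T
    return e,d
def plane(c,uv,z):
    e,d=ray(c,uv); return e+d*((z-e[2])/d[:,2])[:,None]
def pix(c,P):
    K,R,e=c; q=(np.atleast_2d(P)-e)@R
    return np.c_[K[0,2]-K[0,0]*q[:,0]/q[:,2],K[1,2]+K[1,1]*q[:,1]/q[:,2]]
def tri(c1,u1,c2,u2):
    e1,d1=ray(c1,u1); e2,d2=ray(c2,u2); d1=d1[0]/np.linalg.norm(d1);d2=d2[0]/np.linalg.norm(d2)
    a=np.linalg.lstsq(np.c_[d1,-d2],e2-e1,rcond=None)[0]
    p,q=e1+a[0]*d1,e2+a[1]*d2
    return (p+q)/2,np.linalg.norm(p-q)
HUE=dict(orange=(6,18),blue=(105,118),green=(45,75),red=(175,4))
def blobs(im,col,smin=150,vmin=70,amin=25):
    h,s,v=cv2.split(cv2.cvtColor(im,cv2.COLOR_RGB2HSV)); a,b=HUE[col]
    m=((h>=a)&(h<=b)) if a<b else ((h>=a)|(h<=b))
    m=(m&(s>smin)&(v>vmin)).astype(np.uint8)
    n,l,st,ce=cv2.connectedComponentsWithStats(m)
    return [(ce[i],st[i,4],l==i) for i in range(1,n) if st[i,4]>=amin]
def togo(xyz,yaw=None):
    "deltas in tool axes to world xyz; yaw = wanted world angle of tool y (mod pi)"
    s=manip.sense(); R=Ro.from_quat(s["tool_rot"]).as_matrix()
    t=0
    if yaw is not None:
        cur=np.arctan2(R[1,1],R[0,1]); t=-((yaw-cur+np.pi/2)%np.pi-np.pi/2)
    R2=R@Ro.from_euler("z",t).as_matrix()
    d=R2.T@(np.asarray(xyz)-s["position"])
    print("turn %.3f then"%t,"d",d.round(4),"j6 %.2f"%s["joints"][5],"pos",s["position"].round(4))
E
python3 - <<'E'
from h import *
T,ct=shot("top"); S,cs=shot("scene")
for c in HUE:
    for n,(im,cc) in dict(top=(T,ct),scene=(S,cs)).items():
        for ce,a,_ in blobs(im,c):
            if ce[1]>70: print(c,n,ce.round(1),a,plane(cc,ce,.014)[0].round(3))
E
```

```text
orange top [495.6 106.8] 747 [ 0.845 -0.511  0.014]
orange top [375.5 184.4] 131 [ 0.648 -0.211  0.014]
orange top [241.  186.5] 198 [0.64  0.107 0.014]
orange top [446.7 191.7] 138 [ 0.631 -0.377  0.014]
orange scene [ 88.1 153.4] 558 [ 0.794 -0.578  0.014]
orange scene [172.6 160.5] 85 [ 0.633 -0.377  0.014]
orange scene [100.3 181.2] 98 [ 0.825 -0.441  0.014]
orange scene [203.1 192.6] 116 [ 0.649 -0.209  0.014]
orange scene [291.9 249.9] 230 [0.615 0.091 0.014]
blue top [ 94.5 161. ] 571 [0.7   0.459 0.014]
blue top [208.5 183.2] 184 [0.648 0.184 0.014]
blue top [448.5 223.8] 124 [ 0.555 -0.376  0.014]
blue top [376.5 265.9] 128 [ 0.457 -0.206  0.014]
blue top [447.6 276.2] 135 [ 0.435 -0.366  0.014]
blue scene [227.5 133.5] 56 [ 0.435 -0.368  0.014]
blue scene [194.3 149.6] 85 [ 0.558 -0.374  0.014]
blue scene [256.6 161.4] 92 [ 0.46  -0.204  0.014]
blue scene [314.7 271.7] 240 [0.622 0.168 0.014]
blue scene [ 12.9 393.4] 1575 [ 1.197 -0.036  0.014]
blue scene [392.1 394. ] 138 [0.716 0.438 0.014]
green top [200.1 196.5] 67 [0.616 0.203 0.014]
green top [102.8 253. ] 6387 [0.482 0.421 0.014]
green scene [333.9 236.9] 119 [0.514 0.135 0.014]
green scene [448.7 299.9] 7341 [0.471 0.416 0.014]
red top [273.1 235.7] 118 [0.525 0.03  0.014]
red scene [306.  184.9] 105 [ 0.429 -0.036  0.014]
```

```bash
cat >> h.py <<'E'
def cases(im,c,z=.016):
    "cap colour, cap centre, axis angle (towards cap), centre -- from a top view, on plane z"
    out=[]
    hsv=cv2.cvtColor(im,cv2.COLOR_RGB2HSV); white=(hsv[...,1]<110)&(hsv[...,2]>120)
    for col in("orange","blue"):
        for ce,a,m in blobs(im,col):
            P=plane(c,ce,z)[0]
            if not(.3<P[0]<.72 and P[1]<-.1): continue
            near=np.zeros(m.shape,np.uint8); cv2.circle(near,tuple(int(round(x)) for x in ce),int(.10*c[0][0,0]/(c[2][2]-z)),1,-1)
            lab=cv2.connectedComponents(((white|m)&(near>0)).astype(np.uint8))[1]
            k=np.bincount(lab[m]).argmax(); ys,xs=np.nonzero(lab==k)
            r=cv2.minAreaRect(np.c_[xs,ys].astype(np.float32)); b=plane(c,cv2.boxPoints(r),z)
            L=[np.linalg.norm(b[1]-b[0]),np.linalg.norm(b[2]-b[1])]; ax=(b[1]-b[0]) if L[0]>L[1] else b[2]-b[1]
            cen=b.mean(0); ax/=np.linalg.norm(ax); ax*=np.sign(ax@(P-cen))
            out.append((col,P,np.arctan2(ax[1],ax[0]),cen,max(L),min(L)))
    return out
E
python3 - <<'E'
from h import *
T,ct=shot("top"); S,cs=shot("scene")
for q in cases(T,ct): print(q[0],q[1].round(3),"ang %.3f"%q[2],q[3].round(3),"L %.3f %.3f"%q[4:])
def t(n,a,b): p,e=tri(ct,a,cs,b); print(n,p.round(4),"miss %.4f"%e); return p
o=t("tag_o",[241,186.5],[291.9,249.9]); b=t("tag_b",[208.5,183.2],[314.7,271.7])
t("green",[200.1,196.5],[333.9,236.9]); t("knob",[273.1,235.7],[306,184.9]); t("basket",[102.8,253],[448.7,299.9])
t("cap",[375.5,184.4],[203.1,192.6]);t("cap",[446.7,191.7],[172.6,160.5]);t("cap",[448.5,223.8],[194.3,149.6]);t("cap",[376.5,265.9],[256.6,161.4]);t("cap",[447.6,276.2],[227.5,133.5])
d=b-o; yaw=np.arctan2(-d[0],d[1]); print("yaw",yaw,np.linalg.norm(d))
ex=np.array([np.cos(yaw),np.sin(yaw),0]);ey=np.array([-ex[1],ex[0],0])
O=(b-80*ex*.001-.105*ey+o-.08*ex-.03*ey)/2;print("origin",O)
for n,y in(("blue",.105),("orange",.03)):
    for i in(-1,0,1): print(n,i,(O+ex*.031*i+ey*y).round(4))
# rectangle of used pix for check
for z,pts in((.105,[(.048,.122),(-.048,.122),(-.048,.088),(.048,.088)]),):
    for p in pts: 
        w=O+ex*p[0]+ey*p[1]; w[2]=z; print(pix(ct,w).round(1))
togo([.5,0.1,.40],np.pi/2+yaw)
E
```

```text
orange [ 0.647 -0.21   0.016] ang -1.295 [ 0.636 -0.169  0.016] L 0.121 0.021
orange [ 0.631 -0.377  0.016] ang -1.471 [ 0.627 -0.336  0.016] L 0.120 0.022
blue [ 0.555 -0.375  0.016] ang -1.275 [ 0.543 -0.335  0.016] L 0.120 0.020
blue [ 0.457 -0.205  0.016] ang -1.354 [ 0.448 -0.165  0.016] L 0.117 0.020
blue [ 0.435 -0.365  0.016] ang -1.826 [ 0.445 -0.328  0.016] L 0.113 0.020
tag_o [0.633  0.1051 0.0449] miss 0.0014
tag_b [0.64   0.1799 0.0455] miss 0.0018
green [0.5927 0.1828 0.1264] miss 0.0007
knob [0.5128 0.0312 0.1164] miss 0.0023
basket [0.4808 0.4161 0.0268] miss 0.0003
cap [ 0.6483 -0.211   0.0115] miss 0.0006
cap [ 0.632  -0.3782  0.0126] miss 0.0006
cap [ 0.5557 -0.3775  0.0112] miss 0.0001
cap [ 0.4574 -0.2065  0.0111] miss 0.0000
cap [ 0.4357 -0.3656  0.0155] miss 0.0007
yaw -0.0932446070048923 0.07505774818522193
origin [0.55054859 0.0827507  0.04518987]
blue -1 [0.5295 0.1902 0.0452]
blue 0 [0.5603 0.1873 0.0452]
blue 1 [0.5912 0.1844 0.0452]
orange -1 [0.5225 0.1155 0.0452]
orange 0 [0.5533 0.1126 0.0452]
orange 1 [0.5842 0.1097 0.0452]
[[194.1 190.7]]
[[187.9 235.3]]
[[204.  236.9]]
[[209.9 192.3]]
turn -0.210 then d [-0.3481 -0.5141 -0.1548] j6 -0.04 pos [0.2013 0.6442 0.2451]
```

```bash

python3 drive.py '0 0 0 -.105 .085;0 0 0 -.105 .085;-.0249 -.0307 -.0037 0 .085;-.0249 -.0307 -.0037 0 .085;-.0249 -.0307 -.0037 0 .085'
python3 drive.py '-.0249 -.0307 -.0037 0 .085;-.0249 -.0307 -.0037 0 .085;-.0249 -.0307 -.0037 0 .085;-.0249 -.0307 -.0037 0 .085;-.0249 -.0307 -.0037 0 .085'
python3 drive.py '-.0249 -.0307 -.0037 0 .085;-.0249 -.0307 -.0037 0 .085;-.0249 -.0307 -.0037 0 .085;-.0249 -.0307 -.0037 0 .085;-.0249 -.0307 -.0037 0 .085'
python3 drive.py '-.0249 -.0307 -.0037 0 .05;-.0249 -.0307 -.0037 0 .05;0 0 0 0 .05;0 0 0 0 .05'
python3 - <<'E'
from h import *
W,c=shot("wrist","w1")
for col in("green","red","blue","orange"):
    for ce,a,_ in blobs(W,col,amin=60): print(col,ce.round(1),a,"z.14",plane(c,ce,.14)[0].round(4))
P=pix(c,np.array([[.5603,.1873,.105],[.5533,.1126,.105]])); print(P.round(1))
togo([.5912,.1844,.2],np.pi/2-.093)
E
```

```text
clock: 0.77
position: [0.2673, 0.5445, 0.2561]
tool_rot: [0.046, 0.999, -0.0, -0.0]
ft_force: [0.9, 0.2, -0.4]
finger_gap: 0.0851
grasp_force: 0.0
clock: 1.18
position: [0.3774, 0.3796, 0.2753]
tool_rot: [0.046, 0.999, 0.0, 0.0]
ft_force: [0.7, 0.8, -0.7]
finger_gap: 0.0848
grasp_force: 0.0
clock: 1.6
position: [0.4873, 0.215, 0.2939]
tool_rot: [0.046, 0.999, 0.0, 0.0]
ft_force: [1.4, 1.0, -0.9]
finger_gap: 0.085
grasp_force: 0.0
clock: 1.93
position: [0.5313, 0.1495, 0.3007]
tool_rot: [0.048, 0.999, -0.0, -0.0]
ft_force: [-0.2, 0.4, 0.4]
finger_gap: 0.05
grasp_force: 0.0
green [485.7 107.7] 22743 z.14 [0.4713 0.3379 0.14  ]
green [315.6 247.1] 233 z.14 [0.59   0.1805 0.14  ]
red [159.7 180.3] 523 z.14 [0.5079 0.0387 0.14  ]
blue [  6.  138.8] 219 z.14 [ 0.4569 -0.0922  0.14  ]
blue [509.1 251.7] 1917 z.14 [0.6136 0.374  0.14  ]
blue [305.2 256.1] 234 z.14 [0.5989 0.1694 0.14  ]
blue [426.4 411. ] 510 z.14 [0.8145 0.299  0.14  ]
orange [252.7 255.1] 334 z.14 [0.5927 0.1167 0.14  ]
orange [ 41.4 271.1] 303 z.14 [ 0.5898 -0.1014  0.14  ]
[[316.5 208.1]
 [247.1 208.3]]
turn -0.001 then d [-0.0572  0.0392  0.1007] j6 -1.25 pos [0.5307 0.1507 0.3007]
```

View pics/w1.png

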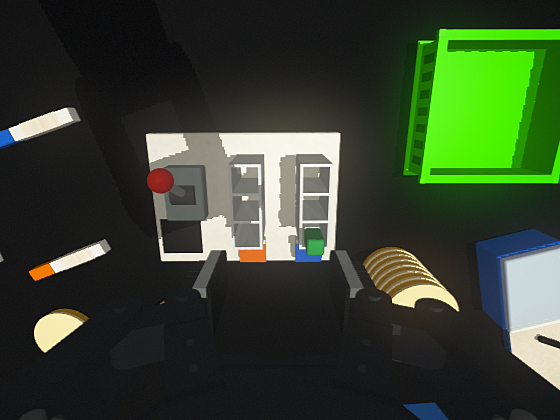

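```bash
python3 - <<'E'
import cv2
im=cv2.imread("pics/w1.png")[145:265,220:340]; cv2.imwrite("pics/w1c.png",cv2.resize(im,None,fx=5,fy=5,interpolation=cv2.INTER_NEAREST))
E
```

```text
(no output)
```

View pics/w1c.png

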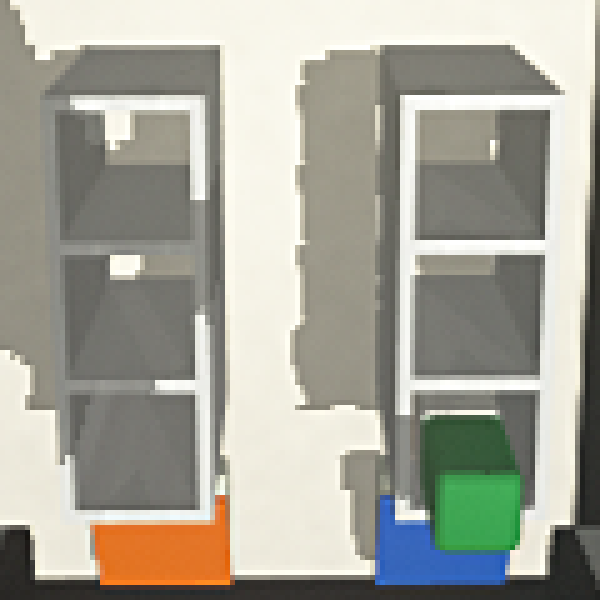

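```bash
python3 - <<'E'
from h import *
c=cam("wrist")
for n,q in dict(orange=[(40,95),(208,95),(215,522),(68,522)],blue=[(400,95),(565,95),(552,522),(394,522)]).items():
    P=plane(c,np.array(q)/5+[219.5,144.5],.105)[:,:2]; print(n,P.round(4).tolist(),"cen",P.mean(0).round(4),"len",np.linalg.norm((P[2]+P[3]-P[0]-P[1])/2).round(4),"wid",np.linalg.norm((P[1]+P[2]-P[0]-P[3])/2).round(4),"yaw",np.arctan2(*((P[2]+P[3]-P[0]-P[1])[::-1])).round(3))
e=plane(c,np.array([[440,473],[520,473],[520,550],[440,550]])/5+[219.5,144.5],.14); print("capTop",e.mean(0),np.linalg.norm(e[1]-e[0]))
E
```

```text
orange [[0.5026, 0.0994], [0.5058, 0.1341], [0.6017, 0.1252], [0.5986, 0.0923]] cen [0.5522 0.1128] len 0.0962 wid 0.034 yaw -0.084
blue [[0.5096, 0.1738], [0.5128, 0.2079], [0.6088, 0.2007], [0.6055, 0.1653]] cen [0.5592 0.1869] len 0.0962 wid 0.0349 yaw -0.082
capTop [0.5890038  0.18161063 0.14      ] 0.01590146110949925
```

```bash

python3 drive.py '-.0185 .0123 .027 0 .05;-.0185 .0123 .027 0 .05;-.0186 .0122 .026 0 .05;0 0 .03 0 .05;0 0 .03 0 .05'
python3 drive.py '0 0 .02 0 .05;0 0 .0167 0 .05;0 0 0 0 .01;0 0 0 0 .01;0 0 0 0 .01' 30
python3 drive.py '0 0 0 0 .01;0 0 0 0 .01;0 0 0 0 .01'
```

```text
clock: 2.4
position: [0.589, 0.1846, 0.1591]
tool_rot: [0.045, 0.999, 0.0, -0.0]
ft_force: [-0.2, -0.9, -1.7]
finger_gap: 0.0504
grasp_force: 0.0
clock: 2.82
position: [0.5894, 0.1835, 0.1256]
tool_rot: [0.046, 0.999, 0.0, 0.001]
ft_force: [0.5, 0.3, -0.0]
finger_gap: 0.0175
grasp_force: 35.4
clock: 3.07
position: [0.5896, 0.1828, 0.1251]
tool_rot: [0.046, 0.999, 0.0, 0.001]
ft_force: [0.4, 0.3, 6.6]
finger_gap: 0.0174
grasp_force: 36.5
```

```bash

python3 drive.py '0 0 -.026 0 .01;0 0 -.026 0 .01;0 0 -.026 0 .01;0 0 -.026 0 .01;0 0 -.026 0 .01'
python3 drive.py '.0169 .0338 0 0 .01;.0169 .0338 0 0 .01;.0169 .0338 0 0 .01;.0169 .0338 0 0 .01'
python3 drive.py '.0169 .0338 0 0 .01;.0169 .0338 0 0 .01;.0169 .0338 0 0 .01;.0169 .0338 0 0 .01;0 0 0 0 .01'
python3 drive.py '0 0 .035 0 .01;0 0 .035 0 .01;0 0 .035 0 .01;0 0 .031 0 .01;0 0 0 0 .01'
python3 - <<'E'
from h import *
shot("scene","s2")
E
```

```text
clock: 3.48
position: [0.5891, 0.1826, 0.2559]
tool_rot: [0.046, 0.999, 0.0, 0.0]
ft_force: [-0.2, 0.2, -1.1]
finger_gap: 0.0176
grasp_force: 35.5
clock: 3.82
position: [0.5338, 0.3248, 0.2548]
tool_rot: [0.047, 0.999, 0.0, 0.0]
ft_force: [-0.2, 0.5, 0.2]
finger_gap: 0.0175
grasp_force: 35.5
clock: 4.23
position: [0.477, 0.4692, 0.254]
tool_rot: [0.044, 0.999, 0.001, -0.0]
ft_force: [0.3, -0.4, -0.1]
finger_gap: 0.0173
grasp_force: 35.5
clock: 4.65
position: [0.4779, 0.4626, 0.1115]
tool_rot: [0.046, 0.999, -0.003, -0.003]
ft_force: [-0.7, -0.7, -1.6]
finger_gap: 0.0174
grasp_force: 35.5
```

View pics/s2.png

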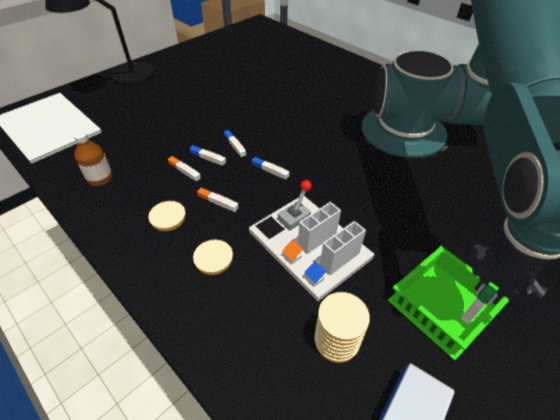

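```bash

python3 drive.py '0 0 0 0 .03;0 0 0 0 .03;0 -.012 0 0 .03;0 -.012 0 0 .03;0 -.012 0 0 .03'
python3 drive.py '0 -.012 0 0 .03;0 0 -.03 0 .05;0 0 -.035 0 .05;0 0 -.035 0 .05;0 0 -.035 0 .05'
python3 - <<'E'
from h import *
shot("scene","s3"); T,c=shot("top")
for ce,a,_ in blobs(T,"green",smin=120,vmin=40): print(ce.round(1),a)
cv2.imwrite("pics/t3.png",cv2.resize(T[190:310,40:170,::-1],None,fx=4,fy=4))
togo([.30,-.15,.30]); togo([.448,-.165,.30],-1.354+np.pi/2)
E
```

```text
clock: 5.12
position: [0.4765, 0.4275, 0.1193]
tool_rot: [0.046, 0.999, 0.0, 0.001]
ft_force: [-0.3, 0.6, -0.8]
finger_gap: 0.03
grasp_force: 0.0
clock: 5.53
position: [0.475, 0.4152, 0.2551]
tool_rot: [0.047, 0.999, 0.0, 0.0]
ft_force: [0.3, -0.0, -0.5]
finger_gap: 0.05
grasp_force: 0.0
[104. 253.] 6097
turn 0.000 then d [ 0.1224 -0.5801 -0.0441] j6 -0.80 pos [0.4763 0.4164 0.2604]
turn 1.261 then d [-0.5615 -0.1524 -0.0431] j6 -0.80 pos [0.4763 0.4164 0.2604]
```

View pics/t3.png

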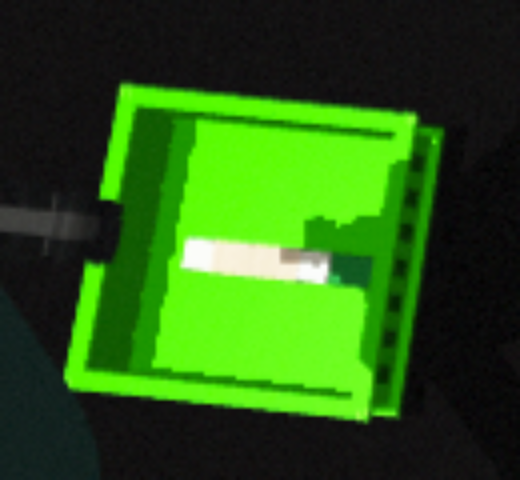

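```bash

python3 drive.py '0 0 -.01 .115 .05;0 0 -.01 .115 .05;0 0 -.01 .115 .05;0 0 -.01 .115 .05;0 0 0 .115 .05'
python3 drive.py '0 0 0 .115 .05;0 0 0 .115 .05;0 0 0 .115 .05;0 0 0 .115 .05;0 0 0 .115 .05'
python3 drive.py '0 0 0 .111 .05;-.036 -.009 0 0 .05;-.036 -.009 0 0 .05;-.036 -.009 0 0 .05;-.036 -.009 0 0 .05'
python3 drive.py '-.036 -.009 0 0 .05;-.036 -.009 0 0 .05;-.036 -.009 0 0 .05;-.036 -.009 0 0 .05;-.036 -.009 0 0 .05'
python3 drive.py '-.036 -.009 0 0 .05;-.036 -.009 0 0 .05;-.036 -.009 0 0 .05;-.036 -.009 0 0 .05;-.036 -.009 0 0 .05'
python3 drive.py '-.036 -.009 0 0 .05;-.036 -.009 0 0 .05;0 0 0 0 .05;0 0 0 0 .05'
python3 - <<'E'
from h import *
W,c=shot("wrist","w4"); S,cs=shot("scene"); T,ct=shot("top")
for n,(im,cc) in dict(w=(W,c),s=(S,cs),t=(T,ct)).items():
    for ce,a,_ in blobs(im,"blue"): print(n,ce.round(1),a,plane(cc,ce,.012)[0].round(4))
togo([.458,-.209,.016],-1.354+np.pi/2)
E
```

```text
clock: 6.05
position: [0.4755, 0.4158, 0.2952]
tool_rot: [0.331, 0.944, 0.001, 0.001]
ft_force: [0.5, 0.4, 0.9]
finger_gap: 0.0502
grasp_force: 0.0
clock: 6.47
position: [0.4752, 0.4156, 0.293]
tool_rot: [0.585, 0.811, -0.0, 0.0]
ft_force: [-0.7, -0.1, 0.2]
finger_gap: 0.0503
grasp_force: 0.0
clock: 6.88
position: [0.4704, 0.266, 0.2927]
tool_rot: [0.626, 0.78, -0.0, 0.0]
ft_force: [1.1, 0.1, 0.8]
finger_gap: 0.05
grasp_force: 0.0
clock: 7.3
position: [0.4648, 0.0805, 0.2929]
tool_rot: [0.626, 0.779, 0.0, 0.0]
ft_force: [-0.1, -0.5, 0.2]
finger_gap: 0.0501
grasp_force: 0.0
clock: 7.72
position: [0.4594, -0.1048, 0.293]
tool_rot: [0.627, 0.779, 0.0, 0.0]
ft_force: [0.8, 0.4, 0.4]
finger_gap: 0.05
grasp_force: 0.0
clock: 8.05
position: [0.4576, -0.1786, 0.2926]
tool_rot: [0.628, 0.778, -0.0, -0.0]
ft_force: [-0.2, 0.9, -0.1]
finger_gap: 0.0497
grasp_force: 0.0
w [273.2 189.5] 362 [ 0.4562 -0.2062  0.012 ]
w [235.8 290.5] 274 [ 0.4339 -0.3682  0.012 ]
w [313.5 311.9] 259 [ 0.5552 -0.3792  0.012 ]
w [554.5 373.3] 281 [ 0.9633 -0.4079  0.012 ]
s [187.4  10.8] 656 [-0.0667 -1.2897  0.012 ]
s [227.3 133.7] 51 [ 0.4341 -0.3696  0.012 ]
s [194.4 149.7] 85 [ 0.5565 -0.376   0.012 ]
s [256.7 161.5] 90 [ 0.4582 -0.2051  0.012 ]
s [314.7 271.7] 240 [0.6212 0.1676 0.012 ]
s [ 12.9 393.4] 1577 [ 1.197  -0.0377  0.012 ]
s [392.1 394.1] 139 [0.7156 0.4382 0.012 ]
t [281.9  30.7] 34944 [1.0483 0.0118 0.012 ]
t [ 95.  160.4] 606 [0.7025 0.4591 0.012 ]
t [208.5 183.3] 185 [0.6483 0.1845 0.012 ]
t [376.4 265.9] 126 [ 0.4573 -0.2061  0.012 ]
turn 0.001 then d [-0.032  -0.0075  0.2771] j6 -0.64 pos [ 0.4584 -0.1762  0.2931]
```

View pics/w4.png

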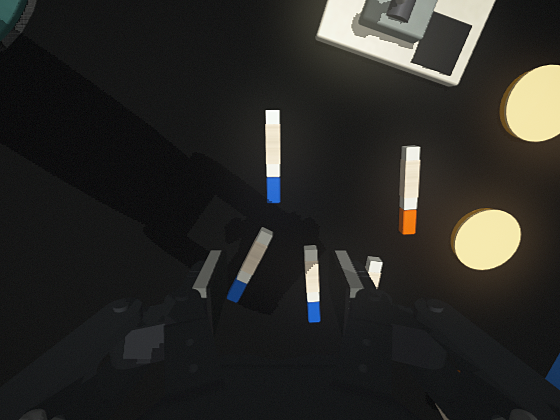

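```bash

python3 drive.py '-.0165 -.004 .033 0 .05;-.0165 -.0035 .033 0 .05;0 0 .041 0 .05;0 0 .041 0 .05;0 0 .041 0 .05'
python3 drive.py '0 0 .03 0 .04;0 0 .025 0 .04;0 0 .018 0 .04;0 0 .012 0 .04;0 0 0 0 .04'
python3 drive.py '0 0 .003 0 .01;0 0 0 0 .01;0 0 0 0 .01;0 0 0 0 .01;0 0 0 0 .01' 20
python3 drive.py '0 0 -.03 0 .01;0 0 -.03 0 .01;0 0 -.03 0 .01;0 0 -.03 0 .01;0 0 -.03 0 .01'
python3 - <<'E'
from h import *
W,c=shot("wrist"); S,cs=shot("scene")
cv2.imwrite("pics/c5.png",np.hstack([W[100:420,150:400,::-1],cv2.resize(S[60:220,170:340,::-1],None,fx=2,fy=2)]))
E
```

```text
clock: 8.62
position: [0.4584, -0.2096, 0.1026]
tool_rot: [0.626, 0.78, 0.0, 0.001]
ft_force: [0.2, 0.2, -0.8]
finger_gap: 0.05
grasp_force: 0.0
clock: 9.03
position: [0.4576, -0.2093, 0.017]
tool_rot: [0.626, 0.78, -0.0, -0.002]
ft_force: [0.8, -0.3, 0.0]
finger_gap: 0.0401
grasp_force: 0.0
clock: 9.45
position: [0.4589, -0.2109, 0.0171]
tool_rot: [0.626, 0.78, 0.0, 0.001]
ft_force: [-1.1, 1.5, 4.5]
finger_gap: 0.0176
grasp_force: 25.2
clock: 9.87
position: [0.4582, -0.2107, 0.168]
tool_rot: [0.626, 0.779, 0.0, 0.0]
ft_force: [-0.8, -0.4, -0.1]
finger_gap: 0.0173
grasp_force: 24.5
```

View pics/c5.png

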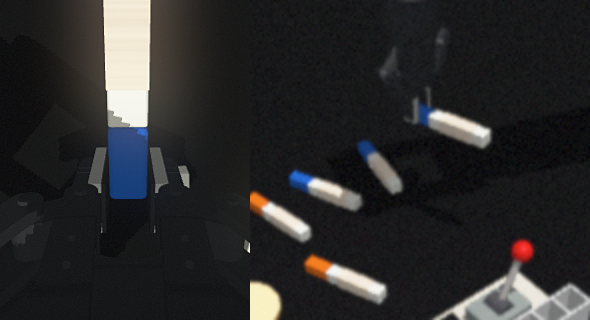

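```bash

python3 drive.py '0 0 .02 0 .01;0 0 .02 0 .01;0 0 0 0 .0172;0 0 0 0 .0172' | tail -2
python3 drive.py '0 0 0 0 .0176;0 0 0 0 .0176' | tail -2
python3 - <<'E'
from h import *
W,c=shot("wrist"); S,cs=shot("scene")
hsv=cv2.cvtColor(W,cv2.COLOR_RGB2HSV)
for ce,a,_ in blobs(W,"blue"): print(ce.round(1),a)
E
python3 drive.py '0 0 0 0 .0178;0 0 0 0 .0178' | tail -2
python3 - <<'E'
from h import *
W,c=shot("wrist")
for ce,a,_ in blobs(W,"blue"): print(ce.round(1),a)
E
```

```text
finger_gap: 0.0171
grasp_force: 24.5
finger_gap: 0.0175
grasp_force: 13.6
[277.6 265.6] 2454
finger_gap: 0.0178
grasp_force: 6.8
[277.7 265.3] 2493
```

```bash
cat > q.py <<'E'
from h import *
W,c=shot("wrist")
print([(ce.round(1),a) for ce,a,_ in blobs(W,"blue") if abs(ce[0]-277)<60], [(ce.round(1),a) for ce,a,_ in blobs(W,"orange") if abs(ce[0]-277)<60])
E
python3 drive.py '0 0 0 0 .0179;0 0 0 0 .0179' | tail -2; python3 q.py
python3 drive.py '0 0 0 0 .01794;0 0 0 0 .01794' | tail -2; python3 q.py
python3 drive.py '0 0 0 0 .01796;0 0 0 0 .01796' | tail -2; python3 q.py
python3 drive.py '0 0 0 0 .01798;0 0 0 0 .01798' | tail -2; python3 q.py
```

```text
finger_gap: 0.018
grasp_force: 3.6
[(array([277.8, 265.2]), np.int32(2505))] []
finger_gap: 0.0183
grasp_force: 2.0
[(array([277.9, 265.2]), np.int32(2515))] []
finger_gap: 0.018
grasp_force: 1.3
[(array([277.9, 265.2]), np.int32(2517))] []
finger_gap: 0.0178
grasp_force: 0.6
[(array([277.5, 272.4]), np.int32(1709))] []
```

```bash

python3 drive.py '0 0 0 0 .01798;0 0 0 0 .01798;0 0 0 0 .01798' | tail -2; python3 q.py
python3 - <<'E'
from h import *
W,c=shot("wrist"); S,cs=shot("scene")
cv2.imwrite("pics/c6.png",np.hstack([W[100:420,150:400,::-1],cv2.resize(S[60:220,170:340,::-1],None,fx=2,fy=2)]))
E
```

```text
finger_gap: 0.0182
grasp_force: 0.5
[] []
```

View pics/c6.png

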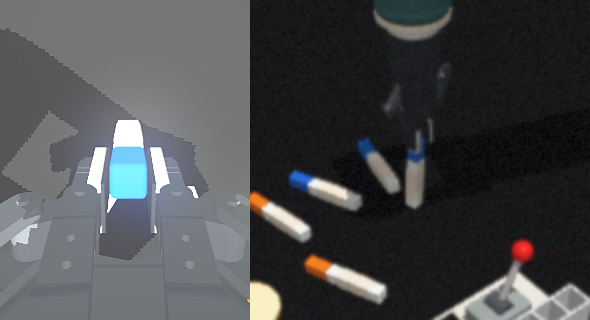

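```bash

python3 drive.py '0 0 0 0 .01798;0 0 0 0 .01798;0 0 0 0 .01798;0 0 0 0 .01798' | tail -2
python3 drive.py '0 0 0 0 .016;0 0 0 0 .01;0 0 0 0 .01' 30| tail -2
cat >> h.py <<'E'
def tilt(fn=None):
    "profile of held case along its middle columns in wrist view, and predicted rows of vertical case"
    im,c=shot("wrist",fn); K,R,e=c; s=manip.sense(); Rt=Ro.from_quat(s["tool_rot"]).as_matrix()
    f=lambda p:pix(c,s["position"]+Rt@np.array(p))[0].round(1)
    g=im[:,262:294].mean(1)
    h=cv2.cvtColor(g[None].astype(np.uint8),cv2.COLOR_RGB2HSV)[0]
    for r in range(180,310,4): print(r,g[r].astype(int).tolist(),h[r].tolist())
    return f
E
python3 - <<'E'
from h import *
f=tilt("w7")
for a in (-.02,-.01,0,.01,.02,.03): print(a,"bottom edge near face",f([.009+a,0,.106]),"far",f([-.009+a,0,.106]))
E
```

```text
finger_gap: 0.0179
grasp_force: 0.5
finger_gap: 0.0172
grasp_force: 29.8
180 [128, 129, 127] [45, 4, 129]
184 [131, 131, 129] [30, 4, 131]
188 [133, 134, 131] [40, 6, 134]
192 [135, 136, 134] [45, 4, 136]
196 [138, 138, 136] [30, 4, 138]
200 [141, 141, 139] [30, 4, 141]
204 [138, 138, 138] [0, 0, 138]
208 [213, 213, 213] [0, 0, 213]
212 [226, 225, 225] [0, 1, 226]
216 [230, 229, 230] [150, 1, 230]
220 [234, 234, 235] [120, 1, 235]
224 [237, 237, 237] [0, 0, 237]
228 [241, 241, 242] [120, 1, 242]
232 [245, 245, 245] [0, 0, 245]
236 [243, 243, 244] [120, 1, 244]
240 [249, 249, 249] [0, 0, 249]
244 [131, 208, 251] [101, 122, 251]
248 [131, 212, 255] [100, 124, 255]
252 [129, 211, 255] [100, 126, 255]
256 [127, 210, 255] [101, 128, 255]
260 [124, 211, 255] [100, 131, 255]
264 [125, 223, 255] [97, 130, 255]
268 [129, 238, 255] [94, 126, 255]
272 [128, 241, 255] [93, 127, 255]
276 [126, 239, 255] [94, 129, 255]
280 [120, 238, 255] [94, 135, 255]
284 [118, 238, 255] [94, 137, 255]
288 [116, 238, 255] [94, 139, 255]
292 [114, 237, 255] [94, 141, 255]
296 [111, 233, 255] [95, 144, 255]
300 [115, 118, 142] [117, 48, 142]
304 [101, 105, 129] [116, 55, 129]
308 [91, 95, 119] [116, 60, 119]
-0.02 bottom edge near face [278.9 221.4] far [278.9 242.4]
-0.01 bottom edge near face [278.9 209.3] far [278.9 230.8]
0 bottom edge near face [278.9 197. ] far [278.9 219. ]
0.01 bottom edge near face [278.9 184.4] far [278.9 206.9]
0.02 bottom edge near face [278.9 171.4] far [278.9 194.5]
0.03 bottom edge near face [279.  158.2] far [278.9 181.8]
```

```bash
cat >> h.py <<'E'
def fit(rows,quiet=False):
    "rows of near top edge, far top edge, cap/white edge, bottom edge of held case -> pose in tool xz-plane"
    from scipy.optimize import least_squares
    K,R,e=cam("wrist"); M=manip.camera_params("wrist")["mount"]
    def proj(x,z):
        q=M[:3,:3].T@(np.array([x,0,z])-M[:3,3]); return K[1,2]+K[1,1]*q[1]/q[2]
    def res(p):
        x0,z0,t=p; a=np.array([np.sin(t),np.cos(t)]); n=np.array([a[1],-a[0]]); o=np.array([x0,z0])
        pts=[o+.009*n,o-.009*n,o+.009*n+.036*a,o+.009*n+.12*a]
        return [proj(*q)-r for q,r in zip(pts,rows) if r]
    s=least_squares(res,[0,-.01,0],x_scale=[.01,.01,.1]); x0,z0,t=s.x
    print("top x %.4f z %.4f tilt %.3f tail x %.4f z %.4f resid"%(x0,z0,t,x0+.12*np.sin(t),z0+.12*np.cos(t)),np.round(s.fun,1))
E
python3 - <<'E'
from h import *
fit([265.5,299,242.5,206])
togo([.5597,.187,.28],np.pi/2-.089)
E
```

```text
top x -0.0115 z 0.0127 tilt -0.036 tail x -0.0158 z 0.1326 resid [ 1.1 -0.3 -1.5  0.7]
turn -1.265 then d [-0.0655  0.4051 -0.1539] j6 -0.70 pos [ 0.4585 -0.2107  0.1261]
```

```bash

python3 drive.py '0 0 0 0 .0176;0 0 0 0 .0180;0 0 0 0 .019;0 0 0 0 .021;0 0 0 0 .03' | tail -2
python3 drive.py '-.003 0 0 0 .03;-.004 0 0 0 .03;-.004 0 0.007 0 .03;0 0 .007 0 .03;0 0 .006 0 .03' |tail -2
python3 - <<'E'
from h import *
tilt("w8")
im=cv2.imread("pics/w8.png"); S,cs=shot("scene")
cv2.imwrite("pics/c8.png",np.hstack([im[100:420,150:400],cv2.resize(S[60:220,170:340,::-1],None,fx=2,fy=2)]))
E
```

```text
finger_gap: 0.0298
grasp_force: 0.0
finger_gap: 0.0301
grasp_force: 0.0
180 [93, 92, 89] [23, 11, 93]
184 [95, 94, 90] [24, 13, 95]
188 [96, 95, 92] [23, 11, 96]
192 [98, 97, 93] [24, 13, 98]
196 [100, 99, 95] [24, 13, 100]
200 [162, 162, 152] [30, 16, 162]
204 [212, 211, 210] [15, 2, 212]
208 [227, 226, 223] [23, 4, 227]
212 [232, 230, 226] [20, 7, 232]
216 [239, 238, 232] [26, 7, 239]
220 [243, 241, 233] [24, 10, 243]
224 [248, 246, 239] [23, 9, 248]
228 [249, 247, 240] [23, 9, 249]
232 [252, 252, 250] [30, 2, 252]
236 [251, 251, 249] [30, 2, 251]
240 [254, 254, 253] [30, 1, 254]
244 [92, 153, 242] [108, 158, 242]
248 [94, 154, 242] [108, 156, 242]
252 [93, 155, 243] [108, 157, 243]
256 [92, 154, 243] [108, 158, 243]
260 [91, 154, 243] [108, 159, 243]
264 [91, 154, 244] [108, 160, 244]
268 [91, 153, 244] [108, 160, 244]
272 [91, 158, 247] [107, 161, 247]
276 [96, 183, 254] [104, 159, 254]
280 [95, 187, 255] [103, 160, 255]
284 [94, 186, 255] [103, 161, 255]
288 [93, 186, 255] [103, 162, 255]
292 [93, 185, 254] [103, 162, 254]
296 [92, 185, 254] [103, 163, 254]
300 [91, 185, 254] [103, 164, 254]
304 [90, 181, 254] [103, 165, 254]
308 [88, 181, 255] [103, 167, 255]
```

View pics/c8.png

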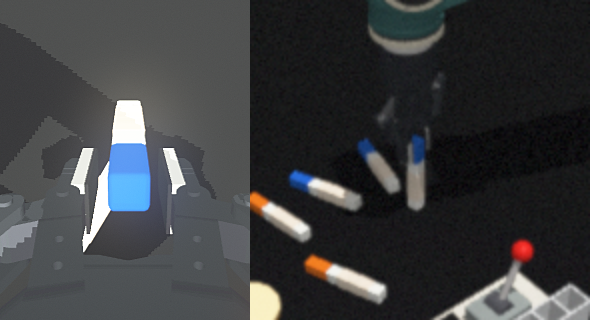

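```bash
python3 - <<'E'
from h import *
fit([273,311,242,200])
togo([.45,-.22,.106])
E
```

```text
top x -0.0027 z -0.0106 tilt -0.009 tail x -0.0037 z 0.1094 resid [ 0.7 -0.2 -0.9  0.4]
turn 0.000 then d [ 0.0033 -0.0097 -0.0016] j6 -0.71 pos [ 0.4602 -0.2212  0.1044]
```

```bash

python3 drive.py '-.003 0 0 0 .03;0 0 0 0 .01;0 0 0 0 .01;0 0 0 0 .01;0 0 0 0 .01' 40| tail -2
python3 drive.py '0 0 -.032 0 .01;0 0 -.032 0 .01;0 0 -.032 0 .01;0 0 -.032 0 .01;0 0 -.032 0 .01'| tail -2
python3 drive.py '0 0 0 -.115 .01;0 0 0 -.115 .01;0 0 0 -.115 .01;0 0 0 -.115 .01;0 0 0 -.115 .01'| tail -2
python3 drive.py '0 0 0 -.115 .01;0 0 0 -.115 .01;0 0 0 -.115 .01;0 0 0 -.115 .01;0 0 0 -.115 .01'| tail -2
python3 drive.py '0 0 0 -.115 .01;0 0 0 0 .01'| tail -2
python3 - <<'E'
from h import *
togo([.5906,.1842,.26],np.pi/2-.089)
E
```

```text
finger_gap: 0.0173
grasp_force: 42.2
finger_gap: 0.017
grasp_force: 42.1
finger_gap: 0.0175
grasp_force: 42.1
finger_gap: 0.017
grasp_force: 42.1
finger_gap: 0.0171
grasp_force: 42.1
turn 0.006 then d [-0.0923  0.4184  0.0062] j6 -1.99 pos [ 0.4614 -0.2243  0.2662]
```

```bash

python3 drive.py '-.0084 .038 0 .006 .01;-.0084 .038 0 0 .01;-.0084 .038 0 0 .01;-.0084 .038 0 0 .01;-.0084 .038 0 0 .01'| tail -2
python3 drive.py '-.0084 .038 0 0 .01;-.0084 .038 0 0 .01;-.0084 .038 0 0 .01;-.0084 .038 0 0 .01;-.0084 .038 0 0 .01'| tail -2
python3 drive.py '-.0083 .038 0 0 .01;0 0 0 0 .01;0 0 0 0 .01'| tail -2
python3 - <<'E'
from h import *
togo([.5906,.1842,.127],np.pi/2-.089)
W,c=shot("wrist")
cv2.imwrite("pics/w9.png",cv2.resize(W[130:330,180:380,::-1],None,fx=3,fy=3))
E
```

```text
finger_gap: 0.0172
grasp_force: 42.1
finger_gap: 0.0174
grasp_force: 42.1
finger_gap: 0.0169
grasp_force: 42.1
turn -0.007 then d [ 0.0019 -0.0008  0.1384] j6 -1.21 pos [0.5927 0.1848 0.2654]
```

View pics/w9.png

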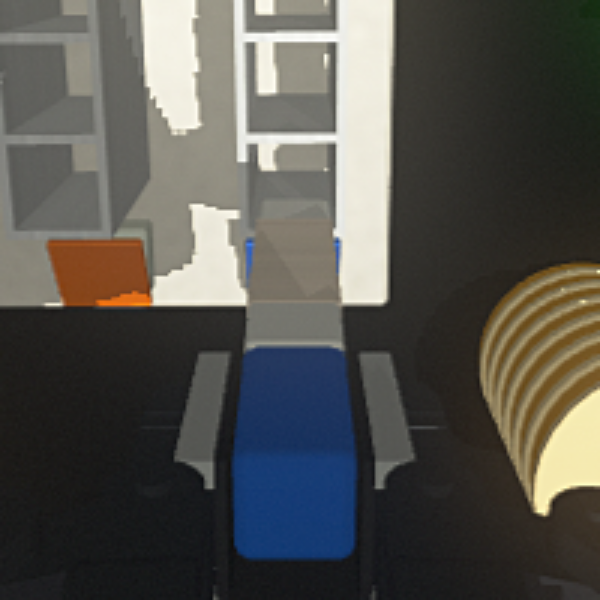

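```bash

python3 drive.py '.002 -.001 .03 -.006 .01;0 0 .03 0 .01;0 0 .025 0 .01;0 0 .02 0 .01;0 0 .015 0 .01'
python3 drive.py '0 0 .01 0 .01;0 0 .006 0 .01;0 0 .002 0 .01;0 0 0 0 .01'
```

```text
clock: 17.0
position: [0.59, 0.1808, 0.1443]
tool_rot: [0.046, 0.999, -0.0, -0.001]
ft_force: [0.6, 0.2, -0.5]
finger_gap: 0.0174
grasp_force: 42.1
clock: 17.33
position: [0.5908, 0.1821, 0.1286]
tool_rot: [0.045, 0.999, 0.0, 0.0]
ft_force: [-0.1, -0.4, -0.4]
finger_gap: 0.0173
grasp_force: 42.1
```

```bash

python3 drive.py '0 0 .003 0 .01;0 0 0 0 .02;0 0 0 0 .035;0 0 0 0 .045;0 0 0 0 .045' | grep -v rot
python3 drive.py '0 0 -.03 0 .05;0 0 -.035 0 .05;0 0 -.035 0 .05;0 0 -.035 0 .05'|grep pos
python3 - <<'E'
from h import *
T,c=shot("top"); S,cs=shot("scene")
for q in cases(T,c): print(q[0],q[1].round(3),"ang %.3f"%q[2],q[3].round(3),"L %.3f %.3f"%q[4:])
for ce,a,_ in blobs(S,"blue"): print(ce.round(1),a,plane(cs,ce,.012)[0].round(3))
togo([.5566,-.379,.25],-1.275+np.pi/2)
E
```

```text
clock: 17.75
position: [0.5907, 0.1824, 0.1255]
ft_force: [0.4, -0.4, 1.0]
finger_gap: 0.045
grasp_force: 0.0
position: [0.5903, 0.1822, 0.2619]
orange [ 0.647 -0.212  0.016] ang -1.296 [ 0.636 -0.171  0.016] L 0.120 0.023
orange [ 0.63  -0.378  0.016] ang -1.475 [ 0.627 -0.337  0.016] L 0.118 0.023
blue [ 0.561 -0.381  0.016] ang -1.275 [ 0.545 -0.34   0.016] L 0.112 0.022
blue [ 0.44  -0.372  0.016] ang -1.844 [ 0.445 -0.332  0.016] L 0.110 0.022
[187.5  10.8] 655 [-0.067 -1.29   0.012]
[227.3 133.1] 56 [ 0.432 -0.372  0.012]
[194.3 149.6] 87 [ 0.556 -0.377  0.012]
[334.4 237.3] 131 [0.513 0.135 0.012]
[314.7 271.7] 240 [0.621 0.168 0.012]
[ 12.9 393.4] 1578 [ 1.197 -0.038  0.012]
[392.2 393.9] 135 [0.715 0.438 0.012]
turn 1.186 then d [-0.5269 -0.1976  0.0155] j6 -1.22 pos [0.5919 0.1826 0.2671]
```

```bash

python3 drive.py '0 0 0 .1186 .05;0 0 0 .1186 .05;0 0 0 .1186 .05;0 0 0 .1186 .05;0 0 0 .1186 .05'|grep pos
python3 drive.py '0 0 0 .1186 .05;0 0 0 .1186 .05;0 0 0 .1186 .05;0 0 0 .1186 .05;0 0 0 .1186 .05'|grep pos
python3 drive.py '-.0376 -.0141 0 0 .05;-.0376 -.0141 0 0 .05;-.0376 -.0141 0 0 .05;-.0376 -.0141 0 0 .05;-.0376 -.0141 0 0 .05'|grep pos
python3 drive.py '-.0376 -.0141 0 0 .05;-.0376 -.0141 0 0 .05;-.0376 -.0141 0 0 .05;-.0376 -.0141 0 0 .05;-.0376 -.0141 0 0 .05'|grep pos
python3 drive.py '-.0376 -.0141 0 0 .05;-.0376 -.0141 0 0 .05;0 0 0 0 .05;0 0 0 0 .05'|grep pos
cat >> h.py <<'E'
def near(col,P,ang,z=.016):
    "wrist view: cap near P -> fresh cap centre, grip point, what to go"
    W,c=shot("wrist"); b=[q for q in cases(W,c) if q[0]==col and np.linalg.norm(q[1][:2]-P)<.06]
    for q in b:
        print(col,q[1].round(4),"ang %.3f"%q[2],q[3].round(4),"L %.3f %.3f"%q[4:])
        a=np.array([np.cos(q[2]),np.sin(q[2]),0]); g=q[3]+.047*a; g2=q[1]+.004*a; print("grip",g.round(4),g2.round(4)); togo([g[0],g[1],z],q[2]+np.pi/2)
    if not b: print([(ce.round(0),a,plane(c,ce,.014)[0].round(3)) for ce,a,_ in blobs(W,col)])
E
python3 - <<'E'
from h import *
near("blue",[.556,-.377],-1.275)
E
```

```text
position: [0.5906, 0.1823, 0.2598]
position: [0.5906, 0.1823, 0.2598]
position: [0.5775, -0.0198, 0.26]
position: [0.5648, -0.2205, 0.26]
position: [0.5598, -0.3005, 0.2593]
blue [ 0.5539 -0.3763  0.016 ] ang -1.290 [ 0.5411 -0.3352  0.016 ] L 0.120 0.019
grip [ 0.5541 -0.3804  0.016 ] [ 0.555  -0.3801  0.016 ]
turn 0.014 then d [-0.0765 -0.0282  0.2435] j6 -0.83 pos [ 0.5602 -0.2991  0.2596]
```

```bash

python3 drive.py '-.026 -.0094 .025 .014 .045;-.0255 -.0094 .025 0 .045;-.025 -.0094 .025 0 .045;0 0 .04 0 .04;0 0 .04 0 .04'|grep pos
python3 drive.py '0 0 .035 0 .04;0 0 .025 0 .04;0 0 .018 0 .04;0 0 .01 0 .04;0 0 0 0 .04'|grep pos
python3 drive.py '0 0 0 0 .01;0 0 0 0 .01;0 0 0 0 .01;0 0 0 0 .01;0 0 0 0 .01' 20
python3 drive.py '0 0 -.035 0 .01;0 0 -.035 0 .01;0 0 -.032 0 .01;0 0 0 0 .0172;0 0 0 0 .0176'
python3 drive.py '0 0 0 0 .0178;0 0 0 0 .0179;0 0 0 0 .01794;0 0 0 0 .01796;0 0 0 0 .01796'|tail -2; python3 q.py
python3 drive.py '0 0 0 0 .01798;0 0 0 0 .01798;0 0 0 0 .01798;0 0 0 0 .01798'|tail -2; python3 q.py
```

```text
position: [0.5554, -0.38, 0.1044]
position: [0.5546, -0.3783, 0.015]
clock: 21.48
position: [0.5558, -0.3803, 0.019]
tool_rot: [0.601, 0.799, 0.0, 0.001]
ft_force: [0.5, 2.0, 7.6]
finger_gap: 0.0177
grasp_force: 24.7
clock: 21.9
position: [0.5558, -0.3807, 0.1223]
tool_rot: [0.601, 0.799, -0.0, 0.002]
ft_force: [0.2, 0.8, -0.5]
finger_gap: 0.0177
grasp_force: 12.5
finger_gap: 0.0179
grasp_force: 1.2
[(array([277.6, 262.1]), np.int32(2671))] []
finger_gap: 0.0181
grasp_force: 0.5
[(array([277.6, 269.6]), np.int32(2486))] []
```

```bash

python3 drive.py '0 0 0 0 .01798;0 0 0 0 .01798;0 0 0 0 .01798;0 0 0 0 .01798;0 0 0 0 .01798'|tail -2; python3 q.py
cat >> h.py <<'E'
def rows():
    "transitions along the middle columns in the wrist view"
    im,c=shot("wrist"); g=cv2.GaussianBlur(im[:,266:290].mean(1)[:,None].astype(np.float32),(1,5),0)[:,0]
    d=np.abs(np.diff(g,axis=0)).sum(1); d[:150]=0; d[345:]=0
    pk=[r for r in range(150,345) if d[r]==d[max(0,r-4):r+5].max() and d[r]>9]
    print([(r,int(d[r]),g[min(r+4,419)].astype(int).tolist()) for r in pk])
E
python3 - <<'E'
from h import *
rows()
E
```

```text
finger_gap: 0.018
grasp_force: 0.6
[(array([277.6, 269.6]), np.int32(2488))] []
[(166, 169, [246, 246, 244]), (213, 9, [235, 235, 226]), (233, 137, [68, 116, 201]), (276, 15, [59, 130, 230]), (303, 93, [39, 41, 47])]
```

```bash

python3 -c "
from h import *
fit([276,303,233,166])"
python3 drive.py '0 0 0 0 .01799;0 0 0 0 .01799;0 0 0 0 .01799;0 0 0 0 .018;0 0 0 0 .018'|tail -6;
python3 -c "
from h import *
rows()"
```

```text
top x -0.0132 z 0.0085 tilt 0.294 tail x 0.0216 z 0.1234 resid [ 1.5 -0.6 -1.6  0.7]
clock: 23.68
position: [0.555, -0.38, 0.1191]
tool_rot: [0.601, 0.799, 0.0, 0.0]
ft_force: [-0.6, 0.8, 0.2]
finger_gap: 0.018
grasp_force: 0.0
[(167, 195, [247, 247, 245]), (199, 9, [240, 233, 216]), (216, 9, [236, 236, 227]), (236, 131, [64, 114, 202]), (281, 15, [58, 131, 231]), (307, 92, [39, 40, 47])]
```

```bash

python3 drive.py '0 0 0 0 .0176;0 0 0 0 .0176;0 0 -.005 0 .0176;0 0 -.005 0 .0176;0 0 -.005 0 .0176'|tail -2
python3 drive.py '0 0 0 0 .0178;0 0 0 0 .01794;0 0 0 0 .01797;0 0 0 0 .01798;0 0 0 0 .01798'|tail -2
python3 -c "
from h import *
rows()"
python3 drive.py '0 0 0 0 .01798;0 0 0 0 .01798;0 0 0 0 .01798'|tail -2
python3 -c "
from h import *
rows()"
```

```text
finger_gap: 0.0177
grasp_force: 5.4
finger_gap: 0.0182
grasp_force: 0.3
[(182, 183, [242, 242, 240]), (229, 9, [235, 236, 227]), (248, 136, [62, 114, 203]), (290, 16, [58, 132, 233]), (317, 102, [40, 41, 47])]
finger_gap: 0.0182
grasp_force: 0.3
[(195, 198, [229, 230, 224]), (234, 9, [233, 233, 225]), (251, 127, [58, 110, 199]), (289, 16, [55, 130, 233]), (318, 105, [40, 42, 48])]
```

```bash

python3 -c "
from h import *
fit([289,318,251,195])"
python3 drive.py '0 0 0 0 .01798;0 0 0 0 .01798;0 0 0 0 .01798;0 0 0 0 .01798'|tail -2
python3 -c "
from h import *
rows()"
```

```text
top x -0.0209 z 0.0082 tilt 0.143 tail x -0.0037 z 0.1270 resid [ 0.9 -0.3 -1.   0.5]
finger_gap: 0.0185
grasp_force: 0.3
[(195, 199, [230, 230, 224]), (235, 9, [233, 233, 225]), (251, 127, [58, 110, 199]), (289, 16, [55, 130, 233]), (318, 104, [40, 42, 48])]
```

```bash

python3 drive.py '0 0 0 0 .0179;0 0 0.004 0 .0179;0 0 .004 0 .0179;0 0 .004 0 .0179;0 0 0 0 .0179'
python3 -c "
from h import *
rows()"
python3 drive.py '0 0 .003 0 .01796;.004 0 0 0 .01796;.004 0 0 0 .01796;.004 0 0 0 .01796;0 0 0 0 .01796'
python3 -c "
from h import *
rows()"
```

```text
clock: 25.72
position: [0.5547, -0.3798, 0.1209]
tool_rot: [0.601, 0.799, -0.0, -0.001]
ft_force: [0.1, 0.8, 0.7]
finger_gap: 0.018
grasp_force: 1.4
[(196, 166, [229, 229, 224]), (236, 11, [232, 232, 224]), (253, 145, [57, 109, 198]), (291, 16, [54, 129, 232]), (320, 100, [40, 41, 48])]
clock: 26.18
position: [0.5515, -0.3677, 0.1193]
tool_rot: [0.601, 0.8, 0.0, 0.0]
ft_force: [0.0, -0.0, -0.2]
finger_gap: 0.0181
grasp_force: 0.8
[(200, 172, [229, 230, 223]), (239, 13, [235, 235, 227]), (256, 141, [63, 115, 202]), (294, 15, [56, 134, 237]), (323, 91, [41, 43, 49])]
```

```bash

python3 -c "
from h import *
fit([294,323,256,200])
S,cs=shot('scene'); W,c=shot('wrist')
cv2.imwrite('pics/c10.png',np.hstack([W[100:420,150:400,::-1],cv2.resize(S[90:200,150:260,::-1],None,fx=2.91,fy=2.91)[:320]]))"
```

```text
top x -0.0237 z 0.0080 tilt 0.130 tail x -0.0082 z 0.1270 resid [ 0.9 -0.3 -1.   0.5]
```

View pics/c10.png

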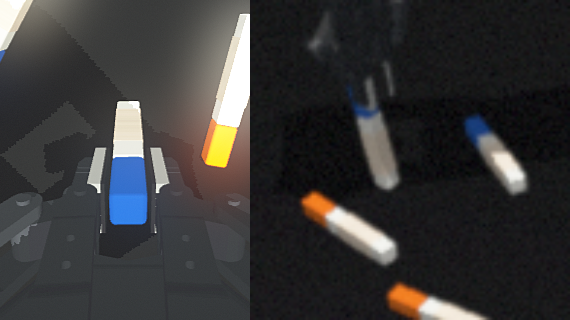

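```bash

python3 drive.py '0 0 0.003 0 .0179;.002 0 .003 0 .0179;.005 0 0 0 .0179;.005 0 0 0 .0179;0 0 0 0 .0179'
python3 -c "
from h import *
rows()"

```

```text
clock: 26.75
position: [0.548, -0.356, 0.1129]
tool_rot: [0.601, 0.8, 0.0, -0.0]
ft_force: [-1.3, -0.6, -0.2]
finger_gap: 0.0178
grasp_force: 1.9
[(209, 199, [226, 226, 218]), (216, 9, [235, 226, 205]), (246, 11, [234, 235, 227]), (263, 137, [60, 114, 203]), (300, 14, [56, 134, 238]), (332, 94, [42, 43, 49])]
```

```bash

python3 -c "
from h import *
fit([300,332,263,209])"
python3 drive.py '.005 0 0 0 .0179;.005 0 0 0 .0179;0 0 0 0 .0179'|grep pos
python3 -c "
from h import *
rows()"

```

```text
top x -0.0223 z 0.0000 tilt 0.068 tail x -0.0142 z 0.1198 resid [ 1.1 -0.4 -1.3  0.6]
position: [0.5453, -0.3465, 0.1131]
[(209, 199, [225, 225, 216]), (216, 9, [235, 226, 205]), (246, 11, [234, 235, 228]), (263, 137, [60, 114, 203]), (300, 14, [56, 134, 238]), (332, 95, [42, 43, 49])]
```

```bash

python3 drive.py '0 0 0 0 .018;0 0 0 0 .0184;0 0 0 0 .02;0 0 0 0 .03;0 0 0 0 .03'|grep pos
python3 -c "
from h import *
rows()"
python3 drive.py '-.006 0 0 0 .03;-.006 0 .003 0 .03;-.004 0 .003 0 .03;0 0 .003 0 .03;0 0 0 0 .03'|grep pos
python3 -c "
from h import *
rows()"

```

```text
position: [0.5455, -0.3474, 0.1131]
[(208, 182, [225, 226, 218]), (215, 9, [236, 227, 206]), (243, 12, [234, 235, 227]), (259, 138, [58, 113, 203]), (294, 14, [56, 135, 238]), (327, 95, [42, 44, 50])]
position: [0.5497, -0.3629, 0.1029]
[(192, 204, [223, 224, 215]), (205, 11, [216, 204, 183]), (222, 17, [213, 213, 201]), (237, 131, [50, 97, 176]), (269, 15, [49, 118, 220]), (307, 74, [37, 39, 46])]
```

```bash

python3 -c "
from h import *
fit([269,307,237,192])"

```

```text
top x -0.0006 z -0.0108 tilt 0.028 tail x 0.0028 z 0.1091 resid [ 1.1 -0.3 -1.4  0.6]
```

```bash

python3 drive.py '0 0 0 0 .02;0 0 0 0 .01;0 0 0 0 .01;0 0 0 0 .01;0 0 0 0 .01' 40| tail -2
python3 drive.py '0 0 -.033 0 .01;0 0 -.033 0 .01;0 0 -.033 0 .01;0 0 -.033 0 .01;0 0 -.033 0 .01'| tail -2
python3 drive.py '0 0 0 -.12 .01;0 0 0 -.12 .01;0 0 0 -.12 .01;0 0 0 -.12 .01;0 0 0 -.12 .01'| tail -2
python3 drive.py '0 0 0 -.12 .01;0 0 0 -.12 .01;0 0 0 -.12 .01;0 0 0 -.12 .01;0 0 0 -.12 .01'| tail -2
python3 -c "
from h import *
togo([.5597,.187,.27],np.pi/2-.089)"
```

```text
finger_gap: 0.0173
grasp_force: 41.0
finger_gap: 0.0171
grasp_force: 41.1
finger_gap: 0.0173
grasp_force: 41.1
finger_gap: 0.0168
grasp_force: 41.1
turn 0.006 then d [ 0.0391  0.5484 -0.0009] j6 -2.11 pos [ 0.5499 -0.3627  0.2692]
```

```bash

python3 drive.py '.0028 .0392 0 .006 .01;.0028 .0392 0 0 .01;.0028 .0392 0 0 .01;.0028 .0392 0 0 .01;.0028 .0392 0 0 .01'| tail -2
python3 drive.py '.0028 .0392 0 0 .01;.0028 .0392 0 0 .01;.0028 .0392 0 0 .01;.0028 .0392 0 0 .01;.0028 .0392 0 0 .01'| tail -2
python3 drive.py '.0028 .0392 0 0 .01;.0028 .0392 0 0 .01;.0028 .0392 0 0 .01;.0027 .0388 0 0 .01'| tail -2
python3 drive.py '0 0 0 0 .01;0 0 0 0 .01'| tail -2
python3 -c "
from h import *
togo([.5597,.187,.125],np.pi/2-.089); rows()"
```

```text
finger_gap: 0.0174
grasp_force: 41.1
finger_gap: 0.0172
grasp_force: 41.1
finger_gap: 0.0172
grasp_force: 41.1
finger_gap: 0.0173
grasp_force: 41.1
turn -0.003 then d [ 0.0024 -0.0019  0.1439] j6 -1.20 pos [0.5624 0.1887 0.2689]
[(160, 52, [118, 117, 110]), (172, 142, [207, 206, 196]), (185, 59, [112, 112, 106]), (215, 20, [120, 120, 112]), (228, 71, [51, 64, 96]), (293, 38, [26, 26, 28])]
```

```bash

python3 drive.py '.0024 -.0019 .03 0 .01;0 0 .03 0 .01;0 0 .025 0 .01;0 0 .02 0 .01;0 0 .015 0 .01'|egrep 'pos|ft'
python3 drive.py '0 0 .01 0 .01;0 0 .007 0 .01;0 0 .006 0 .01;0 0 0 0 .01;0 0 0 0 .01'|egrep 'pos|ft'
python3 drive.py '0 0 0 0 .02;0 0 0 0 .035;0 0 0 0 .045;0 0 0 0 .045' |egrep 'pos|ft'
python3 drive.py '0 0 -.03 0 .05;0 0 -.035 0 .05;0 0 -.035 0 .05;0 0 -.035 0 .05'|grep pos
python3 - <<'E'
from h import *
T,c=shot("top"); S,cs=shot("scene")
for q in cases(T,c): print(q[0],q[1].round(3),"ang %.3f"%q[2],q[3].round(3),"L %.3f %.3f"%q[4:])
for ce,a,_ in blobs(S,"blue"): print(ce.round(1),a,plane(cs,ce,.012)[0].round(3))
print("expected pix seated cap",pix(cs,[[.5906,.1842,.125],[.5597,.187,.125]]).round(1))
togo([.434,-.37,.26],-1.835+np.pi/2)
E
```

```text
position: [0.561, 0.1836, 0.1482]
ft_force: [9.0, -1.2, 4.7]
position: [0.5617, 0.1836, 0.1265]
ft_force: [14.1, 0.1, -6.6]
position: [0.5601, 0.1847, 0.1262]
ft_force: [0.2, -0.4, -0.8]
position: [0.5597, 0.185, 0.2627]
orange [ 0.648 -0.212  0.016] ang -1.285 [ 0.636 -0.171  0.016] L 0.119 0.021
orange [ 0.631 -0.378  0.016] ang -1.471 [ 0.627 -0.336  0.016] L 0.120 0.022
blue [ 0.434 -0.367  0.016] ang -1.857 [ 0.445 -0.33   0.016] L 0.114 0.021
[187.5  10.8] 655 [-0.067 -1.289  0.012]
[227.3 133.1] 56 [ 0.432 -0.372  0.012]
[340.7 232.1] 277 [0.49  0.136 0.012]
[314.7 271.7] 241 [0.621 0.168 0.012]
[ 12.9 393.4] 1570 [ 1.197 -0.038  0.012]
[392.3 393.5] 137 [0.715 0.438 0.012]
expected pix seated cap [[334.8 237.1]
 [345.4 229.8]]
turn -1.401 then d [ 0.5695 -0.0221  0.0055] j6 -1.20 pos [0.5613 0.1855 0.2677]
```

```bash

python3 drive.py '0 0 0 .116 .05;0 0 0 .116 .05;0 0 0 .116 .05;0 0 0 .116 .05;0 0 0 .116 .05'|grep pos
python3 drive.py '0 0 0 .116 .05;0 0 0 .116 .05;0 0 0 .116 .05;0 0 0 .116 .05;0 0 0 .116 .05'|grep pos
python3 drive.py '0 0 0 .116 .05;0 0 0 .116 .05;0 0 0 .116 .05;0 0 0 .116 .05;0 0 0 .116 .05'|grep pos
python3 drive.py '-.038 .0015 0 0 .05;-.038 .0015 0 0 .05;-.038 .0015 0 0 .05;-.038 .0015 0 0 .05;-.038 .0015 0 0 .05'|grep pos
python3 drive.py '-.038 .0015 0 0 .05;-.038 .0015 0 0 .05;-.038 .0015 0 0 .05;-.038 .0015 0 0 .05;-.038 .0015 0 0 .05'|grep pos
python3 drive.py '-.038 .0015 0 0 .05;-.038 .0015 0 0 .05;-.038 .0015 0 0 .05;0 0 0 0 .05;0 0 0 0 .05'|grep pos
python3 - <<'E'
from h import *
near("blue",[.434,-.37],-1.85)
E
```

```text
position: [0.56, 0.1851, 0.2607]
position: [0.56, 0.1851, 0.2606]
position: [0.56, 0.1851, 0.2606]
position: [0.5169, -0.0016, 0.2608]
position: [0.4744, -0.1872, 0.2609]
position: [0.4492, -0.2982, 0.2604]
[]
```

```bash
python3 - <<'E'
from h import *
W,c=shot("wrist","w11")
for q in cases(W,c): print(q)
for s,v in((150,70),(100,40)): print([(ce.round(0),a,plane(c,ce,.014)[0].round(3)) for ce,a,_ in blobs(W,"blue",s,v)])
togo([.434,-.37,.26],-1.835+np.pi/2)
print(pix(c,[.434,-.368,.016]), W[195:200:4,250:300:8].tolist())
E
```

```text
('orange', array([ 0.63536229, -0.21281531,  0.016     ]), np.float64(1.5275250771834992), array([ 0.65739783, -0.23629062,  0.016     ]), np.float64(0.14640109653673936), np.float64(0.1232886325551067))
('orange', array([ 0.61906606, -0.37526893,  0.016     ]), np.float64(-1.5528405623868662), array([ 0.62871533, -0.34485458,  0.016     ]), np.float64(0.1367326386084554), np.float64(0.10267656735241366))
[]
[(array([274., 230.]), np.int32(28), array([ 0.426, -0.366,  0.014])), (array([288., 232.]), np.int32(29), array([ 0.442, -0.372,  0.014]))]
turn -0.000 then d [-0.0753  0.0038  0.0008] j6 -0.37 pos [ 0.45   -0.2963  0.2608]
[[280.83791677 231.01475095]] [[[103, 101, 97], [114, 112, 107], [121, 117, 113], [255, 255, 255], [255, 255, 255], [113, 109, 102], [140, 138, 131]], [[100, 98, 96], [110, 107, 103], [119, 116, 112], [255, 255, 255], [255, 255, 255], [110, 107, 104], [127, 125, 118]]]
```

View pics/w11.png

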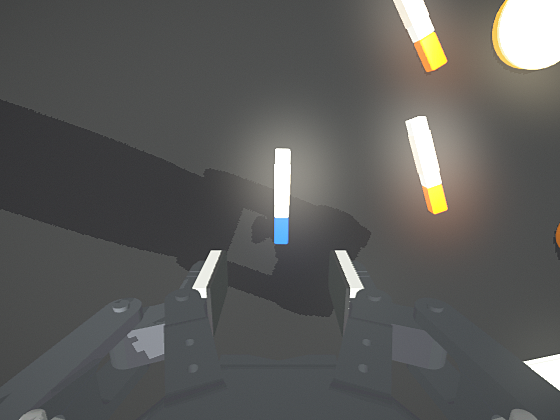

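```bash
python3 - <<'E'
from h import *
c=cam("wrist")
a,b=plane(c,[[282.8,148],[281,244]],.017); print(a,b,np.linalg.norm(a-b)); t=np.arctan2(*(b-a)[1::-1]); print(t)
g=b-.013*np.array([np.cos(t),np.sin(t),0]); print(g); togo([g[0],g[1],.018],t+np.pi/2)
E
```

```text
[ 0.4636765  -0.26703782  0.017     ] [ 0.43012926 -0.38435015  0.017     ] 0.12201475484771862
-1.849327841791158
[ 0.43370354 -0.37185117  0.017     ]
turn 0.014 then d [-0.0772  0.0052  0.2428] j6 -0.37 pos [ 0.45   -0.2963  0.2608]
```

```bash

python3 drive.py '-.026 .0018 .025 .014 .045;-.026 .0018 .025 0 .045;-.0255 .0018 .025 0 .045;0 0 .04 0 .04;0 0 .04 0 .04'|grep pos
python3 drive.py '0 0 .035 0 .04;0 0 .025 0 .04;0 0 .018 0 .04;0 0 .01 0 .04;0 0 0 0 .04'|grep pos
python3 drive.py '0 0 0 0 .01;0 0 0 0 .01;0 0 0 0 .01;0 0 0 0 .01;0 0 0 0 .01' 20|egrep 'pos|gr|gap'
python3 drive.py '0 0 -.035 0 .01;0 0 -.035 0 .01;0 0 -.035 0 .01;0 0 -.01 0 .0172;0 0 0 0 .0176'|egrep 'pos|gr|gap'
python3 drive.py '0 0 0 0 .0178;0 0 0 0 .0179;0 0 0 0 .01794;0 0 0 0 .01796;0 0 0 0 .01797'|tail -2; 
python3 -c "
from h import *
rows()"
python3 drive.py '0 0 0 0 .01798;0 0 0 0 .01798;0 0 0 0 .01798;0 0 0 0 .01798'|tail -2
python3 -c "
from h import *
rows()"
```

```text
position: [0.4348, -0.3727, 0.1054]
position: [0.4342, -0.3711, 0.0162]
position: [0.4351, -0.3732, 0.0198]
finger_gap: 0.0172
grasp_force: 25.0
position: [0.4354, -0.3738, 0.1376]
finger_gap: 0.0177
grasp_force: 13.7
finger_gap: 0.0181
grasp_force: 0.9
[(218, 105, [80, 109, 169]), (294, 71, [25, 27, 33])]
finger_gap: 0.0183
grasp_force: 0.4
[(191, 9, [92, 92, 96]), (247, 126, [254, 253, 251]), (258, 76, [109, 193, 254]), (264, 19, [137, 246, 255]), (300, 103, [95, 100, 125])]
```

```bash

python3 -c "
from h import *
fit([264,300,258,247])"
python3 drive.py '0 0 0 0 .01798;0 0 0 0 .01798;0 0 0 0 .01798;0 0 0 0 .01798'|tail -2
python3 -c "
from h import *
rows()"
```

```text
top x -0.0122 z 0.0142 tilt -0.345 tail x -0.0529 z 0.1271 resid [ 0.5 -0.  -0.8  0.4]
finger_gap: 0.0178
grasp_force: 0.3
[(187, 118, [245, 245, 244]), (234, 57, [136, 219, 255]), (294, 91, [94, 97, 123])]
```

```bash

python3 -c "
from h import *
fit([None,294,234,187])"
python3 drive.py '0 0 0 0 .01796;0 0 0 0 .01796;0 0 0 0 .0178;0 0 0 0 .0178;0 0 0 0 .0178'|egrep 'pos|gr|gap'
python3 -c "
from h import *
rows()"
```

```text
top x -0.0169 z 0.0235 tilt 0.138 tail x -0.0004 z 0.1424 resid [-0.  0.  0.]
position: [0.4343, -0.3728, 0.1331]
finger_gap: 0.0182
grasp_force: 2.6
[(206, 132, [242, 242, 242]), (240, 59, [126, 207, 255]), (262, 10, [126, 236, 255]), (294, 93, [94, 97, 121])]
```

```bash

python3 -c "
from h import *
fit([262,294,240,206])"

```

```text
top x -0.0129 z 0.0191 tilt -0.041 tail x -0.0179 z 0.1390 resid [ 0.8 -0.2 -1.   0.5]
```

```bash

python3 drive.py '0 0 .001 0 .0179;0 0 0 0 .0182;0 0 0 0 .02;0 0 0 0 .03;0 0 0 0 .03'|grep pos
python3 -c "
from h import *
rows()"
python3 drive.py '-.007 0 0 0 .03;-.007 0 0 0 .03;0 0 .01 0 .03;0 0 .01 0 .03;0 0 .009 0 .03'|grep pos
python3 drive.py '0 0 0 0 .03'|grep pos
python3 -c "
from h import *
rows()"

```

```text
position: [0.4343, -0.3728, 0.1321]
[(206, 126, [242, 241, 241]), (242, 67, [121, 206, 255]), (265, 10, [119, 235, 255]), (297, 95, [89, 93, 119])]
position: [0.4301, -0.3862, 0.1014]
position: [0.4297, -0.3855, 0.1001]
[(201, 135, [243, 243, 243]), (254, 52, [137, 223, 255]), (329, 105, [88, 92, 120])]
```

```bash

python3 -c "
from h import *
fit([None,329,254,201])"
python3 drive.py '-.003 0 -.002 0 .03;0 0 -.003 0 .03;0 0 0 0 .03'|grep pos
python3 -c "
from h import *
rows()"

```

```text
top x -0.0131 z -0.0104 tilt 0.074 tail x -0.0042 z 0.1093 resid [0. 0. 0.]
position: [0.43, -0.3896, 0.1094]
[(193, 132, [254, 254, 253]), (235, 61, [128, 212, 255]), (301, 87, [88, 92, 124])]
```

```bash

python3 drive.py '0 0 0.002 0 .03;0 0 .0 0 .03'|grep pos
python3 -c "
from h import *
rows()
im,c=shot('wrist'); print([im[r,274:282].mean(0).astype(int).tolist() for r in range(255,312,4)])
fit([None,301,235,193])"

```

```text
position: [0.4296, -0.3891, 0.1059]
[(194, 141, [253, 253, 253]), (230, 60, [128, 216, 255]), (294, 94, [94, 99, 132])]
[[117, 217, 255], [124, 242, 255], [126, 244, 255], [126, 244, 255], [120, 243, 255], [119, 243, 255], [117, 243, 255], [116, 243, 255], [114, 243, 255], [113, 243, 255], [106, 239, 255], [95, 101, 133], [93, 99, 128], [93, 97, 124], [91, 96, 119]]
top x -0.0051 z -0.0002 tilt 0.039 tail x -0.0005 z 0.1197 resid [0. 0. 0.]
```

```bash

python3 drive.py '0 0 0 0 .03;0 0 .0 0 .03'|grep pos
python3 -c "
from h import *
rows()
fit([257.5,296,230,194])"

```

```text
position: [0.4297, -0.3891, 0.1061]
[(194, 139, [253, 253, 253]), (235, 57, [134, 221, 255]), (302, 82, [93, 98, 130])]
top x 0.0035 z -0.0089 tilt -0.025 tail x 0.0006 z 0.1110 resid [ 0.4 -0.1 -0.5  0.2]
```

```bash

python3 drive.py '0 0 0 0 .03;0 0 .0 0 .03;0 0 0 0 .03;0 0 0 0 .03;0 0 0 0 .03'|grep pos
python3 -c "
from h import *
rows()"
python3 drive.py '0 0 0 0 .02;0 0 0 0 .01;0 0 0 0 .01;0 0 0 0 .01;0 0 0 0 .01' 40| tail -2
python3 -c "
from h import *
rows()"

```

```text
position: [0.4297, -0.3891, 0.1061]
[(194, 139, [253, 253, 253]), (240, 55, [132, 218, 255]), (308, 94, [90, 94, 126])]
finger_gap: 0.0173
grasp_force: 40.9
[(194, 146, [254, 254, 254]), (232, 59, [131, 217, 255]), (297, 97, [94, 99, 133])]
```

```bash

python3 drive.py '0 0 -.033 0 .01;0 0 -.033 0 .01;0 0 -.033 0 .01;0 0 -.033 0 .01;0 0 -.03 0 .01'| tail -2
python3 drive.py '0 0 0 -.117 .01;0 0 0 -.117 .01;0 0 0 -.117 .01;0 0 0 -.117 .01;0 0 0 -.117 .01'| tail -2
python3 drive.py '0 0 0 -.117 .01;0 0 0 -.117 .01;0 0 0 -.117 .01;0 0 0 -.117 .01;0 0 0 -.117 .01'| tail -2
python3 drive.py '0 0 0 -.117 .01;0 0 0 -.117 .01;0 0 0 -.117 .01;0 0 0 -.117 .01;0 0 0 -.117 .01'| tail -2
python3 -c "
from h import *
togo([.5288,.1898,.268],np.pi/2-.089)
rows();im,c=shot('wrist'); print([(r,im[r,274:282].mean(0).astype(int).tolist()) for r in range(180,312,4)])"
```

```text
finger_gap: 0.0174
grasp_force: 40.7
finger_gap: 0.0172
grasp_force: 40.7
finger_gap: 0.0171
grasp_force: 40.7
finger_gap: 0.0172
grasp_force: 40.7
turn 0.001 then d [-0.0473  0.5854  0.    ] j6 -2.26 pos [ 0.4296 -0.3891  0.2679]
[(194, 128, [254, 254, 254]), (232, 58, [132, 217, 255]), (297, 82, [131, 128, 150]), (305, 9, [144, 135, 138])]
[(180, [135, 135, 132]), (184, [138, 138, 135]), (188, [140, 140, 138]), (192, [142, 142, 141]), (196, [255, 255, 255]), (200, [255, 255, 255]), (204, [255, 255, 255]), (208, [255, 255, 255]), (212, [255, 255, 255]), (216, [255, 255, 255]), (220, [255, 255, 255]), (224, [255, 255, 255]), (228, [255, 255, 255]), (232, [255, 255, 255]), (236, [133, 219, 255]), (240, [131, 218, 255]), (244, [130, 217, 255]), (248, [128, 215, 255]), (252, [127, 214, 255]), (256, [125, 213, 255]), (260, [128, 231, 255]), (264, [132, 239, 255]), (268, [130, 240, 255]), (272, [130, 240, 255]), (276, [129, 239, 255]), (280, [128, 239, 255]), (284, [128, 239, 255]), (288, [128, 239, 255]), (292, [128, 239, 255]), (296, [122, 232, 255]), (300, [136, 130, 150]), (304, [135, 129, 147]), (308, [134, 128, 143])]
```

```bash

python3 drive.py '-.0032 .039 0 0 .01;-.0032 .039 0 0 .01;-.0032 .039 0 0 .01;-.0032 .039 0 0 .01;-.0032 .039 0 0 .01'| tail -2
python3 drive.py '-.0032 .039 0 0 .01;-.0032 .039 0 0 .01;-.0032 .039 0 0 .01;-.0032 .039 0 0 .01;-.0032 .039 0 0 .01'| tail -2
python3 drive.py '-.0032 .039 0 0 .01;-.0032 .039 0 0 .01;-.0032 .039 0 0 .01;-.0032 .039 0 0 .01;-.0025 .039 0 0 .01'| tail -2
python3 drive.py '0 0 0 0 .01;0 0 0 0 .01'| tail -2
python3 -c "
from h import *
fit([260,298,232.5,194])
togo([.5288,.1898,.127],np.pi/2-.089); rows()"
```

```text
finger_gap: 0.0173
grasp_force: 40.7
finger_gap: 0.0171
grasp_force: 40.7
finger_gap: 0.0171
grasp_force: 40.7
finger_gap: 0.0171
grasp_force: 40.7
top x 0.0031 z -0.0068 tilt -0.010 tail x 0.0019 z 0.1132 resid [ 0.8 -0.2 -1.1  0.5]
turn -0.006 then d [ 0.0024 -0.0009  0.1405] j6 -1.18 pos [0.5314 0.1906 0.2675]
[(160, 141, [123, 122, 114]), (173, 136, [191, 189, 177]), (185, 69, [117, 117, 110]), (219, 15, [122, 121, 113]), (232, 75, [51, 65, 98]), (297, 45, [26, 27, 29])]
```

```bash

python3 drive.py '0 -.0009 .03 -.006 .01;0 0 .03 0 .01;0 0 .025 0 .01;0 0 .02 0 .01;0 0 .015 0 .01'|egrep 'pos|ft'
python3 drive.py '0 0 .01 0 .01;0 0 .007 0 .01;0 0 .0035 0 .01;0 0 0 0 .01;0 0 0 0 .01'|egrep 'pos|ft'
python3 drive.py '0 0 0 0 .02;0 0 0 0 .035;0 0 0 0 .045;0 0 0 0 .045' |egrep 'pos|ft'
python3 drive.py '0 0 -.03 0 .05;0 0 -.035 0 .05;0 0 -.035 0 .05;0 0 -.035 0 .05'|grep pos
python3 - <<'E'
from h import *
T,c=shot("top"); S,cs=shot("scene")
for q in cases(T,c): print(q[0],q[1].round(3),"ang %.3f"%q[2],q[3].round(3),"L %.3f %.3f"%q[4:])
for ce,a,m in blobs(S,"blue"): print(ce.round(1),a,np.argwhere(m).min(0),np.argwhere(m).max(0))
for ce,a,m in blobs(S,"orange"): print("o",ce.round(1),a,plane(cs,ce,.012)[0].round(3))
print("expected pix seated top",pix(cs,[[.5906,.1842,.14],[.5597,.187,.14],[.5288,.1898,.14]]).round(1))
togo([.632,-.377,.26],-1.473+np.pi/2)
togo([.649,-.215,.26],-1.29+np.pi/2)
E
```

```text
position: [0.5309, 0.1864, 0.1462]
ft_force: [-0.2, 0.4, -0.1]
position: [0.5318, 0.1879, 0.1284]
ft_force: [-0.7, 0.4, -0.2]
position: [0.5316, 0.1881, 0.128]
ft_force: [-0.2, -0.4, -0.6]
position: [0.5312, 0.1879, 0.2643]
orange [ 0.648 -0.21   0.016] ang -1.293 [ 0.636 -0.171  0.016] L 0.119 0.021
orange [ 0.631 -0.377  0.016] ang -1.471 [ 0.627 -0.336  0.016] L 0.120 0.022
[187.4  10.8] 657 [  0 171] [ 25 204]
[346.  228.5] 437 [213 330] [244 363]
[314.7 271.7] 240 [262 305] [282 325]
[ 12.9 393.4] 1575 [343   0] [419  39]
[392.  394.4] 136 [366 379] [419 406]
o [ 88.1 153.4] 559 [ 0.793 -0.58   0.012]
o [172.6 160.5] 85 [ 0.632 -0.379  0.012]
o [100.3 181.2] 97 [ 0.824 -0.443  0.012]
o [203.  192.5] 114 [ 0.648 -0.211  0.012]
o [291.9 249.9] 229 [0.614 0.09  0.012]
expected pix seated top [[335.7 232.5]
 [346.3 225.1]
 [356.6 218. ]]
turn 1.385 then d [-0.5724  0.0435  0.0086] j6 -1.19 pos [0.5327 0.1884 0.2692]
turn 1.202 then d [-4.198e-01 -1.000e-04  9.200e-03] j6 -1.19 pos [0.5327 0.1884 0.2692]
```

```bash
sed -i 's/orange=(6,18),blue=(105,118)/orange=(5,26),blue=(93,118)/; s/smin=150/smin=120/' h.py
python3 drive.py '0 0 0 .12 .05;0 0 0 .12 .05;0 0 0 .12 .05;0 0 0 .12 .05;0 0 0 .12 .05'|grep pos
python3 drive.py '0 0 0 .12 .05;0 0 0 .12 .05;0 0 0 .12 .05;0 0 0 .12 .05;0 0 0 .12 .05'|grep pos
python3 drive.py '-.038 0 0 0 .05;-.038 0 0 0 .05;-.038 0 0 0 .05;-.038 0 0 0 .05;-.038 0 0 0 .05'|grep pos
python3 drive.py '-.038 0 0 0 .05;-.038 0 0 0 .05;-.038 0 0 0 .05;-.038 0 0 0 .05;0 0 0 0 .05'|grep pos
python3 - <<'E'
from h import *
near("orange",[.648,-.21],-1.29)
E
```

```text
position: [0.5314, 0.188, 0.2623]
position: [0.5314, 0.188, 0.2623]
position: [0.5846, 0.0038, 0.2625]
position: [0.6276, -0.1457, 0.2613]
orange [ 0.6463 -0.2095  0.016 ] ang -1.284 [ 0.6338 -0.1692  0.016 ] L 0.119 0.018
grip [ 0.6471 -0.2143  0.016 ] [ 0.6474 -0.2133  0.016 ]
turn -0.007 then d [-0.0737 -0.0007  0.2454] j6 -0.54 pos [ 0.6272 -0.1434  0.2615]
```

```bash

python3 drive.py '-.025 0 .025 -.007 .045;-.025 0 .025 0 .045;-.0237 0 .025 0 .045;0 0 .04 0 .04;0 0 .04 0 .04'|grep pos
python3 drive.py '0 0 .035 0 .04;0 0 .025 0 .04;0 0 .018 0 .04;0 0 .01 0 .04;0 0 0 0 .04'|grep pos
python3 drive.py '0 0 0 0 .01;0 0 0 0 .01;0 0 0 0 .01;0 0 0 0 .01;0 0 0 0 .01' 20|egrep 'pos|gr|gap'
python3 drive.py '0 0 -.035 0 .01;0 0 -.035 0 .01;0 0 -.035 0 .01;0 0 -.007 0 .0172;0 0 0 0 .0176'|egrep 'pos|gr|gap'
python3 drive.py '0 0 0 0 .0178;0 0 0 0 .0179;0 0 0 0 .01794;0 0 0 0 .01796;0 0 0 0 .01797'|tail -2; 
python3 drive.py '0 0 0 0 .01797;0 0 0 0 .01797;0 0 0 0 .01797'|tail -2
python3 -c "
from h import *
rows()"
python3 drive.py '0 0 0 0 .01797;0 0 0 0 .01797;0 0 0 0 .01797'|tail -2
python3 -c "
from h import *
rows()"
```

```text
position: [0.6481, -0.2115, 0.1066]
position: [0.6469, -0.21, 0.0172]
position: [0.6487, -0.2113, 0.0214]
finger_gap: 0.0171
grasp_force: 24.4
position: [0.6491, -0.2116, 0.1359]
finger_gap: 0.0178
grasp_force: 11.5
finger_gap: 0.0184
grasp_force: 0.8
finger_gap: 0.0179
grasp_force: 0.7
[(267, 68, [109, 58, 19]), (309, 68, [20, 15, 14])]
finger_gap: 0.0181
grasp_force: 0.6
[(167, 154, [167, 167, 156]), (176, 9, [177, 165, 144]), (214, 17, [174, 174, 163]), (223, 18, [151, 151, 141]), (233, 101, [128, 65, 23]), (276, 12, [149, 74, 16]), (302, 59, [21, 16, 15])]
```

```bash

python3 -c "
from h import *
fit([276,302,232,167])"
python3 drive.py '0 0 0 0 .01797;0 0 0 0 .01797;0 0 0 0 .01797;0 0 0 0 .01797'|tail -2
python3 -c "
from h import *
rows()"
```

```text
top x -0.0132 z 0.0093 tilt 0.289 tail x 0.0209 z 0.1243 resid [ 0.7 -0.3 -0.8  0.3]
finger_gap: 0.0178
grasp_force: 0.6
[(188, 118, [141, 141, 132]), (195, 11, [156, 145, 127]), (226, 21, [123, 124, 114]), (240, 76, [116, 58, 17]), (274, 11, [145, 70, 11]), (303, 65, [20, 16, 15])]
```

```bash

python3 drive.py '0 0 0 0 .01797;0 0 0 0 .01797;0 0 0 0 .01797'|tail -2
python3 -c "
from h import *
fit([274,303,240,188]);rows()"
```

```text
finger_gap: 0.0178
grasp_force: 0.6
top x -0.0165 z 0.0150 tilt 0.143 tail x 0.0006 z 0.1338 resid [ 1.  -0.3 -1.2  0.5]
[(188, 135, [141, 140, 131]), (195, 9, [156, 145, 127]), (226, 21, [123, 124, 115]), (240, 75, [116, 58, 17]), (274, 11, [144, 70, 10]), (303, 66, [20, 15, 15])]
```

```bash

python3 drive.py '0 0 0.004 0 .0179;.003 0 .004 0 .0179;.003 0 .003 0 .0179;.003 0 0 0 .0179;0 0 0 0 .0179'|egrep 'pos|gr|ft'
python3 -c "
from h import *
rows()"
```

```text
position: [0.645, -0.2018, 0.1202]
ft_force: [-0.8, 0.9, -0.9]
grasp_force: 2.1
[(198, 111, [134, 134, 126]), (234, 12, [114, 113, 106]), (247, 79, [113, 56, 15]), (280, 11, [143, 69, 9]), (312, 62, [20, 15, 14])]
```

```bash

python3 -c "
from h import *
fit([280,312,247,198])"
python3 drive.py '0 0 0 0 .018;0 0 0 0 .0184;0 0 0 0 .02;0 0 0 0 .03;0 0 0 0 .03'|grep pos
python3 -c "
from h import *
rows()"
```

```text
top x -0.0149 z 0.0055 tilt 0.073 tail x -0.0062 z 0.1252 resid [ 1.  -0.3 -1.3  0.6]
position: [0.6453, -0.2026, 0.1207]
[(197, 108, [122, 121, 112]), (225, 21, [119, 118, 110]), (235, 74, [110, 54, 13]), (262, 10, [143, 69, 10]), (295, 49, [21, 16, 15])]
```

```bash

python3 drive.py '0 0 0 0 .03;-.004 0 0 0 .03;-.004 0 .005 0 .03;0 0 .005 0 .03;0 0 .005 0 .03'|grep pos
python3 drive.py '0 0 0 0 .03;0 0 0 0 .03;0 0 0 0 .03;0 0 0 0 .03;0 0 0 0 .03'|grep pos
python3 drive.py '0 0 0 0 .03;0 0 0 0 .03;0 0 0 0 .03;0 0 0 0 .03;0 0 0 0 .03'|grep pos
python3 -c "
from h import *
rows()"
python3 drive.py '0 0 0 0 .03;0 0 0 0 .03'|grep pos
python3 -c "
from h import *
rows()"
```

```text
position: [0.6475, -0.2105, 0.1048]
position: [0.6477, -0.2101, 0.1059]
position: [0.6476, -0.2101, 0.1056]
[(192, 115, [128, 127, 118]), (218, 34, [136, 135, 126]), (232, 99, [116, 58, 14]), (260, 10, [143, 69, 9]), (298, 48, [23, 16, 15])]
position: [0.6476, -0.2102, 0.1056]
[(192, 131, [136, 137, 128]), (224, 23, [133, 132, 123]), (239, 91, [113, 56, 14]), (272, 10, [143, 68, 8]), (309, 59, [21, 15, 14])]
```

```bash

python3 drive.py '0 0 0 0 .03;0 0 0 0 .022;0 0 0 0 .0185;0 0 0 0 .0181;0 0 0 0 .01798'|grep pos
python3 drive.py '0 0 0 0 .01798;0 0 0 0 .01797;0 0 0 0 .01796;0 0 0 0 .0179;0 0 0 0 .01' 40|tail -2
python3 -c "
from h import *
rows()"
```

```text
position: [0.6476, -0.2102, 0.1056]
finger_gap: 0.0172
grasp_force: 40.5
[(192, 120, [134, 134, 125]), (222, 22, [131, 130, 122]), (237, 88, [114, 56, 16]), (269, 11, [144, 69, 10]), (305, 63, [21, 16, 14])]
```

```bash

python3 -c "
from h import *
fit([269,305,237,192])"
python3 drive.py '0 0 -.033 0 .01;0 0 -.033 0 .01;0 0 -.033 0 .01;0 0 -.033 0 .01;0 0 -.03 0 .01'| tail -2
python3 drive.py '0 0 0 -.12 .01;0 0 0 -.12 .01;0 0 0 -.12 .01;0 0 0 -.12 .01;0 0 0 -.12 .01'| tail -2
python3 drive.py '0 0 0 -.12 .01;0 0 0 -.12 .01;0 0 0 -.12 .01;0 0 0 -.12 .01;0 0 0 -.115 .01'| tail -2
python3 -c "
from h import *
togo([.5834,.1099,.268],np.pi/2-.089)"
```

```text
top x -0.0032 z -0.0056 tilt 0.041 tail x 0.0016 z 0.1144 resid [ 0.9 -0.3 -1.1  0.5]
finger_gap: 0.017
grasp_force: 40.4
finger_gap: 0.0173
grasp_force: 40.4
finger_gap: 0.0174
grasp_force: 40.4
turn 0.009 then d [ 0.0924  0.313  -0.0005] j6 -1.84 pos [ 0.6476 -0.2101  0.2675]
```

```bash

python3 drive.py '.0103 .0348 0 .009 .01;.0103 .0348 0 0 .01;.0103 .0348 0 0 .01;.0103 .0348 0 0 .01;.0103 .0348 0 0 .01'| tail -2
python3 drive.py '.0103 .0348 0 0 .01;.0103 .0348 0 0 .01;.0103 .0348 0 0 .01;.0100 .0346 0 0 .01;0 0 0 0 .01'| tail -2
python3 drive.py '0 0 0 0 .01'| tail -2
python3 -c "
from h import *
togo([.5834,.1099,.127],np.pi/2-.089)"
```

```text
finger_gap: 0.0171
grasp_force: 40.4
finger_gap: 0.0172
grasp_force: 40.4
finger_gap: 0.0175
grasp_force: 40.4
turn -0.003 then d [ 0.001  -0.0019  0.1407] j6 -1.33 pos [0.5846 0.1117 0.2677]
```

```bash

python3 drive.py '0.001 -.0015 .03 0 .01;0 0 .03 0 .01;0 0 .025 0 .01;0 0 .02 0 .01;0 0 .015 0 .01'|egrep 'pos|ft'
python3 drive.py '0 0 .01 0 .01;0 0 .007 0 .01;0 0 .0035 0 .01;0 0 0 0 .01;0 0 0 0 .01'|egrep 'pos|ft'
python3 drive.py '0 0 0 0 .02;0 0 0 0 .035;0 0 0 0 .045;0 0 0 0 .045' |egrep 'pos|ft'
python3 drive.py '0 0 -.03 0 .05;0 0 -.035 0 .05;0 0 -.035 0 .05;0 0 -.035 0 .05'|grep pos
python3 - <<'E'
from h import *
T,c=shot("top"); S,cs=shot("scene")
for q in cases(T,c): print(q[0],q[1].round(3),"ang %.3f"%q[2],q[3].round(3),"L %.3f %.3f"%q[4:])
for ce,a,m in blobs(S,"orange"): print("o",ce.round(1),a,plane(cs,ce,.012)[0].round(3))
print("expected seated cap",pix(cs,[[.5834,.1099,.125]]).round(1), "expected top", pix(cs,[[.5834,.1099,.14]]).round(1))
togo([.632,-.382,.26],-1.473+np.pi/2)
E
```

```text
position: [0.5842, 0.1074, 0.146]
ft_force: [3.2, 0.0, 1.4]
position: [0.5839, 0.1086, 0.1275]
ft_force: [3.1, -1.3, -1.8]
position: [0.5836, 0.1088, 0.1273]
ft_force: [0.8, 0.2, 0.0]
position: [0.5833, 0.1087, 0.2638]
orange [ 0.631 -0.377  0.016] ang -1.471 [ 0.627 -0.336  0.016] L 0.120 0.022
o [212.6  15. ] 523 [-0.124 -1.163  0.012]
o [246.1   8.5] 557 [-0.297 -1.114  0.012]
o [181.7  37. ] 62 [ 0.128 -1.059  0.012]
o [ 88.2 153.4] 575 [ 0.793 -0.58   0.012]
o [172.6 160.6] 87 [ 0.632 -0.379  0.012]
o [100.3 181. ] 108 [ 0.824 -0.444  0.012]
o [311.6 215.2] 148 [0.499 0.048 0.012]
o [170.8 226.8] 82 [ 0.778 -0.169  0.012]
o [291.9 249.7] 236 [0.614 0.089 0.012]
o [216.  270.9] 74 [0.779 0.011 0.012]
o [336.1 337.2] 35 [0.705 0.3   0.012]
o [332.9 339.5] 34 [0.714 0.298 0.012]
o [331.9 359.2] 40 [0.745 0.322 0.012]
expected seated cap [[310.4 215.9]] expected top [[310.8 211.2]]
turn 1.378 then d [-0.4932 -0.0012  0.0086] j6 -1.33 pos [0.585  0.109  0.2688]
```

Seated. Last case next.

```bash

python3 drive.py '0 0 0 .115 .05;0 0 0 .115 .05;0 0 0 .115 .05;0 0 0 .115 .05;0 0 0 .115 .05'|grep pos
python3 drive.py '0 0 0 .115 .05;0 0 0 .115 .05;0 0 0 .115 .05;0 0 0 .115 .05;0 0 0 .115 .05'|grep pos
python3 drive.py '0 0 0 .115 .05;0 0 0 .115 .05;-.038 0 0 0 .05;-.038 0 0 0 .05;-.038 0 0 0 .05'|grep pos
python3 drive.py '-.038 0 0 0 .05;-.038 0 0 0 .05;-.038 0 0 0 .05;-.038 0 0 0 .05;-.038 0 0 0 .05'|grep pos
python3 drive.py '-.038 0 0 0 .05;-.038 0 0 0 .05;-.038 0 0 0 .05;0 0 0 0 .05;0 0 0 0 .05'|grep pos
python3 - <<'E'
from h import *
near("orange",[.632,-.378],-1.473)
E
```

```text
position: [0.5836, 0.1088, 0.2617]
position: [0.5836, 0.1087, 0.2617]
position: [0.5944, -0.0056, 0.2618]
position: [0.6126, -0.1957, 0.2618]
position: [0.6235, -0.309, 0.2609]
orange [ 0.6306 -0.38    0.016 ] ang -2.617 [ 0.641  -0.3253  0.016 ] L 0.122 0.121
grip [ 0.6004 -0.3488  0.016 ] [ 0.6271 -0.382   0.016 ]
turn 1.142 then d [-0.0406  0.0242  0.2453] j6 -0.59 pos [ 0.6236 -0.3077  0.2613]
```

```bash
python3 -c "
from h import *
togo([.6312,-.382,.018],-1.473+np.pi/2)"
```

```text
turn -0.003 then d [-0.0749  0.0005  0.2432] j6 -0.59 pos [ 0.6236 -0.3077  0.2613]
```

```bash

python3 drive.py '-.025 0 .025 -.003 .045;-.025 0 .025 0 .045;-.0249 0 .025 0 .045;0 0 .04 0 .04;0 0 .04 0 .04'|grep pos
python3 drive.py '0 0 .035 0 .04;0 0 .025 0 .04;0 0 .018 0 .04;0 0 .01 0 .04;0 0 0 0 .04'|grep pos
python3 drive.py '0 0 0 0 .01;0 0 0 0 .01;0 0 0 0 .01;0 0 0 0 .01;0 0 0 0 .01' 20|egrep 'pos|gr|gap'
python3 drive.py '0 0 -.035 0 .01;0 0 -.035 0 .01;0 0 -.035 0 .01;0 0 -.007 0 .0172;0 0 0 0 .0176'|egrep 'pos|gr|gap'
python3 drive.py '0 0 0 0 .0178;0 0 0 0 .0179;0 0 0 0 .01794;0 0 0 0 .01796;0 0 0 0 .01797'|tail -2; 
python3 drive.py '0 0 0 0 .01797;0 0 0 0 .01797;0 0 0 0 .01797;0 0 0 0 .01797;0 0 0 0 .01797'|tail -2
python3 drive.py '0 0 0 0 .01797;0 0 0 0 .01797;0 0 0 0 .01797;0 0 0 0 .01797'|tail -2
python3 -c "
from h import *
rows()"
```

```text
position: [0.6315, -0.3818, 0.1065]
position: [0.6306, -0.3802, 0.0169]
position: [0.632, -0.3821, 0.0212]
finger_gap: 0.0171
grasp_force: 24.6
position: [0.6323, -0.3827, 0.136]
finger_gap: 0.0177
grasp_force: 11.6
finger_gap: 0.0181
grasp_force: 0.8
finger_gap: 0.0177
grasp_force: 0.6
finger_gap: 0.018
grasp_force: 0.6
[(196, 185, [235, 235, 231]), (227, 10, [242, 241, 233]), (241, 104, [242, 139, 53]), (270, 11, [254, 165, 41]), (302, 101, [68, 51, 49])]
```

```bash

python3 -c "
from h import *
fit([270,302,241,196])"
python3 drive.py '0 0 0.004 0 .0179;.002 0 .004 0 .0179;.002 0 .003 0 .0179;0 0 0 0 .0179;0 0 0 0 .0179'|egrep 'pos|gr|ft'
python3 -c "
from h import *
rows()"
```

```text
top x -0.0129 z 0.0112 tilt 0.055 tail x -0.0063 z 0.1310 resid [ 1.2 -0.4 -1.5  0.7]
position: [0.6306, -0.3777, 0.1197]
ft_force: [0.3, -0.5, -0.3]
grasp_force: 2.1
[(202, 164, [229, 229, 224]), (232, 15, [235, 235, 226]), (246, 111, [235, 129, 41]), (275, 14, [253, 159, 33]), (308, 118, [64, 47, 45])]
```

```bash

python3 drive.py '0 0 0 0 .01796;0 0 0 0 .01798;0 0 0 0 .018;0 0 0 0 .0185;0 0 0 0 .03'|grep pos
python3 drive.py '0 0 0 0 .03;-.005 0 0 0 .03;-.004 0 .005 0 .03;0 0 .005 0 .03;0 0 .005 0 .03'|grep pos
python3 drive.py '0 0 0 0 .03;0 0 0 0 .03;0 0 0 0 .03;0 0 0 0 .03;0 0 0 0 .03'|grep pos
python3 -c "
from h import *
rows()"
python3 drive.py '0 0 0 0 .03;0 0 0 0 .022;0 0 0 0 .0185;0 0 0 0 .0181;0 0 0 0 .01798'|grep pos
python3 drive.py '0 0 0 0 .01798;0 0 0 0 .01797;0 0 0 0 .01796;0 0 0 0 .0179;0 0 0 0 .01' 40|tail -2
python3 -c "
from h import *
rows()"
```

```text
position: [0.6308, -0.378, 0.1202]
position: [0.6315, -0.3872, 0.1042]
position: [0.6318, -0.3869, 0.1055]
[(195, 180, [251, 252, 250]), (236, 105, [252, 159, 57]), (266, 11, [255, 194, 44]), (303, 106, [86, 60, 57])]
position: [0.6317, -0.3869, 0.1051]
finger_gap: 0.0173
grasp_force: 39.5
[(195, 167, [251, 251, 249]), (238, 99, [252, 160, 57]), (268, 10, [255, 194, 44]), (305, 111, [90, 61, 58])]
```

```bash

python3 drive.py '0 0 -.033 0 .01;0 0 -.033 0 .01;0 0 -.033 0 .01;0 0 -.033 0 .01;0 0 -.03 0 .01'| tail -2
python3 drive.py '0 0 0 -.115 .01;0 0 0 -.115 .01;0 0 0 -.115 .01;0 0 0 -.115 .01;0 0 0 -.115 .01'| tail -2
python3 drive.py '0 0 0 -.115 .01;0 0 0 -.115 .01;0 0 0 -.115 .01;0 0 0 -.115 .01;0 0 0 -.115 .01'| tail -2
python3 drive.py '0 0 0 -.115 .01;0 0 0 -.115 .01;0 0 0 0 .01'| tail -2
python3 -c "
from h import *
fit([268,305,238,195])
togo([.5525,.1127,.268],np.pi/2-.089)"
```

```text
finger_gap: 0.0176
grasp_force: 39.4
finger_gap: 0.0174
grasp_force: 39.4
finger_gap: 0.0172
grasp_force: 39.4
finger_gap: 0.0169
grasp_force: 39.4
top x -0.0010 z -0.0062 tilt 0.016 tail x 0.0009 z 0.1138 resid [ 1.  -0.3 -1.3  0.6]
turn 0.003 then d [ 0.1232  0.4906 -0.001 ] j6 -2.07 pos [ 0.6316 -0.3869  0.2669]
```

```bash

python3 drive.py '.0095 .0377 0 .003 .01;.0095 .0377 0 0 .01;.0095 .0377 0 0 .01;.0095 .0377 0 0 .01;.0095 .0377 0 0 .01'| tail -2
python3 drive.py '.0095 .0377 0 0 .01;.0095 .0377 0 0 .01;.0095 .0377 0 0 .01;.0095 .0377 0 0 .01;.0095 .0377 0 0 .01'| tail -2
python3 drive.py '.0095 .0377 0 0 .01;.0095 .0377 0 0 .01;.0092 .0377 0 0 .01;0 0 0 0 .01;0 0 0 0 .01'| tail -2
python3 -c "
from h import *
togo([.5525,.1127,.126],np.pi/2-.089)"
```

```text
finger_gap: 0.0173
grasp_force: 39.4
finger_gap: 0.0177
grasp_force: 39.4
finger_gap: 0.0171
grasp_force: 39.4
turn -0.006 then d [ 0.0022 -0.0019  0.1412] j6 -1.32 pos [0.5548 0.1144 0.2672]
```

```bash

python3 drive.py '0.0022 -.0015 .03 -.004 .01;0 0 .03 0 .01;0 0 .025 0 .01;0 0 .02 0 .01;0 0 .015 0 .01'|egrep 'pos|ft'
python3 drive.py '0 0 .01 0 .01;0 0 .007 0 .01;0 0 .0035 0 .01;0 0 0 0 .01;0 0 0 0 .01'|egrep 'pos|ft'
python3 drive.py '0 0 0 0 .02;0 0 0 0 .035;0 0 0 0 .045;0 0 0 0 .045' |egrep 'pos|ft'
python3 drive.py '0 0 -.03 0 .05;0 0 -.035 0 .05;0 0 -.035 0 .05;0 0 -.035 0 .05'|grep pos
python3 - <<'E'
from h import *
T,c=shot("top"); S,cs=shot("scene")
print("left on bench",[q[0] for q in cases(T,c)])
for col in("orange","blue"):
  for ce,a,m in blobs(S,col):
    if 200<ce[1]<260 and 280<ce[0]<370: print(col,ce.round(1),a,np.argwhere(m).min(0),np.argwhere(m).max(0))
print("expected top", pix(cs,[[.5834,.1099,.14],[.5525,.1127,.14]]).round(1))
k=[tri(c,b[0],cs,b2[0]) for b in blobs(T,"red") for b2 in blobs(S,"red") if 280<b2[0][0]<330 and 230<b[0][0]<310]; print(k)
cv2.imwrite("pics/s12.png",cv2.resize(S[180:300,250:400,::-1],None,fx=4,fy=4))
togo([.4654,.0349,.26],np.pi/2-.089)
E
```

```text
position: [0.5525, 0.1101, 0.1449]
ft_force: [-0.2, 0.5, 0.3]
position: [0.5533, 0.1112, 0.1274]
ft_force: [-0.2, 0.4, -0.7]
position: [0.5531, 0.1115, 0.127]
ft_force: [0.4, 0.0, 0.5]
position: [0.5526, 0.1114, 0.2634]
left on bench []
orange [316.5 212. ] 293 [200 306] [223 327]
orange [291.9 249.9] 232 [240 283] [260 302]
blue [345.7 228.9] 456 [214 330] [245 362]
expected top [[310.8 211.2]
 [321.4 204.5]]
[(array([0.51220522, 0.02674084, 0.11317112]), np.float64(0.007412778063891644))]
turn -0.002 then d [ 0.0818 -0.0843  0.0074] j6 -1.33 pos [0.5543 0.1116 0.2682]
```

View pics/s12.png

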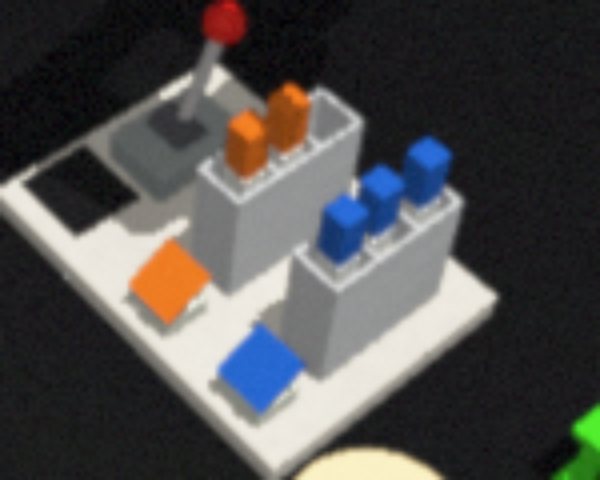

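```bash

python3 drive.py '.0273 -.0281 0 -.002 0;.0273 -.0281 0 0 0;.0272 -.0281 0 0 0;0 0 0.03 0 0;0 0 .035 0 0' 20|grep pos
python3 drive.py '0 0 .035 0 0;0 0 .03 0 0;0 0 .018 0 0;0 0 0 0 0'|egrep 'pos|ft|gap'
python3 -c "
from h import *
p=np.array([.5451,.0278]); ex=np.array([.996,-.0889]); w=p+.014*ex; togo([w[0],w[1],.115],np.pi/2-.089)"
```

```text
position: [0.464, 0.0337, 0.1986]
position: [0.4621, 0.0347, 0.1094]
ft_force: [-0.3, -0.2, -1.3]
finger_gap: 0.0002
turn 0.000 then d [-0.0973  0.0005 -0.0061] j6 -1.46 pos [0.4621 0.0347 0.1094]
```

```bash

python3 drive.py '-.012 0 -.005 0 0;-.012 0 0 0 0;-.012 0 0 0 0;-.012 0 0 0 0'|egrep 'pos|ft'
python3 drive.py '-.012 0 0 0 0;-.012 0 0 0 0;-.012 0 0 0 0;-.006 0 0 0 0;0 0 0 0 0'|egrep 'pos|ft'
cat > k.py <<'E'
from h import *
T,c=shot("top"); S,cs=shot("scene")
print([(b[0].round(1),b[1]) for b in blobs(S,"red") if 260<b[0][0]<340 and b[0][1]>150],[(b[0].round(1),b[1]) for b in blobs(T,"red") if 230<b[0][0]<310])
print("on",pix(cs,[.5833,.0244,.112]).round(1),pix(c,[.5833,.0244,.112]).round(1))
E
python3 k.py
```

```text
position: [0.5128, 0.0305, 0.1203]
ft_force: [-1.8, -0.3, 0.5]
position: [0.5546, 0.0267, 0.1195]
ft_force: [-0.1, -0.2, 0.1]
[(array([283.9, 198. ]), np.int32(103))] []
on [[282.3 199.6]] [[276.1 202.9]]
```

```bash

python3 drive.py '-.003 0 0 0 0;-.002 0 0 0 0;0 0 0 0 0'|egrep 'pos|ft'; python3 k.py|head -1
python3 drive.py '-.002 0 0 0 0;-.002 0 0 0 0;0 0 0 0 0'|egrep 'pos|ft'; python3 k.py|head -1
```

```text
position: [0.5586, 0.0263, 0.1187]
ft_force: [0.0, -0.2, 0.4]
[(array([282.8, 199. ]), np.int32(102))] []
position: [0.5612, 0.0261, 0.1183]
ft_force: [-17.5, 0.7, 8.2]
[(array([282.1, 199.6]), np.int32(104))] []
```

```bash

python3 drive.py '-.001 0 0 0 0;.02 0 0 0 0;.03 0 0 0 0;.03 0 0 0 0;0 0 -.035 0 0'|egrep 'pos|ft'
python3 drive.py '0 0 -.035 0 0;0 0 -.035 0 0;.03 0 0 0 0;.03 0 0 0 0;0 0 0 0 0'|egrep 'clock|pos|ft'
python3 k.py
python3 - <<'E'
from h import *
S,cs=shot("scene"); T,c=shot("top")
for col in("orange","blue"): print(col,[(b[0].round(1),b[1]) for b in blobs(S,col) if 190<b[0][1]<260 and 280<b[0][0]<370])
print([q[0] for q in cases(T,c)])
E
```

```text
position: [0.4764, 0.0332, 0.1452]
ft_force: [-0.7, 0.1, -1.0]
clock: 73.55
position: [0.4215, 0.0386, 0.2248]
ft_force: [-0.2, -0.8, 0.3]
[(array([282.3, 199.3]), np.int32(115))] [(array([276.5, 202.1]), np.int32(126))]
on [[282.3 199.6]] [[276.1 202.9]]
orange [(array([316.7, 211.9]), np.int32(292)), (array([291.9, 249.9]), np.int32(233))]
blue [(array([345.7, 228.8]), np.int32(459))]
[]
```

```bash
python3 -c "
from workcell import manip
print(manip.job_done())"
```

```text
the job is handed in; nothing more can be done
None
```

The job is handed in at about 74 s of robot time: the one used case is in the green basket, the three blue and two orange fresh cases stand fully down, cap up, in their matching bays, the start lever is fully over, and I never went near the dishes. I got no verdict back; this rests on my last camera check.

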